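# Load the glaze test carrier for the kiln

## Task

Get the glaze test carrier ready to go to the kiln: first fold its carry handle fully down beyond the far side of the block so that the pockets are free, and leave it down while you load. Then put every test piece lying on the table flat into a pocket of its own shape, one to a pocket, discs in round pockets and tiles in square ones, and when all are in, swing the handle up until it stands upright against its end stop and let go. Leave the jar, the bowl and the kiln prop that stand among the pieces where they are.

Things in the scene. Friction and masses are not known exactly. Their poses are not given: they have to be found in the camera images.
- carrier: Wooden sample carrier fixed to the table, a block 164 mm (its x) by 214 mm (its y) by 25 mm high; origin at the centre of its underside, z up. In its top are two rows (x = -42, +42 mm) of three pockets (y = -64, 0, +64 mm), 5 mm deep, three of them round and three square. Hinge ears 6 mm thick and 36 mm high stand at its two y ends
- handle (a joint): Hinge of the carry handle (a U of 8 mm rod: arms 125 mm long at y = -119 and +119 mm of the carrier, joined by a cross bar), rad. 0 = folded down level, fully home, cross bar lying clear beyond the carrier's +x side; 1.57 = upright above the carrier's middle, against its end stop. Stiff hinge: it stays where it is left, about 3 N at the grip moves it
- handle_hinge (a point): Middle of the handle's hinge axis, 30 mm above the table, above the carrier's centre; the axis runs along the carrier's y; the grip's axis is 125 mm from it
- handle_grip (a point): Centre of the round wooden grip, 20 mm thick and 110 mm long, on the handle's cross bar; its axis runs along the carrier's y
- round_pocket0 (a point): Round pocket, 48 mm across, 5 mm deep, at x = -42, y = -64 mm of the carrier; the point is the centre of the pocket's floor, 20 mm above the table
- round_pocket1 (a point): Round pocket, 48 mm across, 5 mm deep, at x = -42, y = 64 mm of the carrier; the point is the centre of the pocket's floor, 20 mm above the table
- round_pocket2 (a point): Round pocket, 48 mm across, 5 mm deep, at x = 42, y = 0 mm of the carrier; the point is the centre of the pocket's floor, 20 mm above the table
- square_pocket0 (a point): Square pocket, 42 mm wide, sides along the carrier's x and y, 5 mm deep, at x = -42, y = 0 mm of the carrier; the point is the centre of the pocket's floor, 20 mm above the table
- square_pocket1 (a point): Square pocket, 42 mm wide, sides along the carrier's x and y, 5 mm deep, at x = 42, y = -64 mm of the carrier; the point is the centre of the pocket's floor, 20 mm above the table
- square_pocket2 (a point): Square pocket, 42 mm wide, sides along the carrier's x and y, 5 mm deep, at x = 42, y = 64 mm of the carrier; the point is the centre of the pocket's floor, 20 mm above the table
- disc0: Round glaze test disc, white fired clay, 44 mm across, 9 mm thick, starting flat on the table; origin at its centre, z through its thickness. May be absent
- disc1: Round glaze test disc, white fired clay, 44 mm across, 9 mm thick, starting flat on the table; origin at its centre, z through its thickness. May be absent
- disc2: Round glaze test disc, white fired clay, 44 mm across, 9 mm thick, starting flat on the table; origin at its centre, z through its thickness. May be absent
- tile0: Square glaze test tile, white fired clay, 38 by 38 mm, 9 mm thick, sides along its x and y, starting flat on the table; origin at its centre, z through its thickness. May be absent
- tile1: Square glaze test tile, white fired clay, 38 by 38 mm, 9 mm thick, sides along its x and y, starting flat on the table; origin at its centre, z through its thickness. May be absent
- tile2: Square glaze test tile, white fired clay, 38 by 38 mm, 9 mm thick, sides along its x and y, starting flat on the table; origin at its centre, z through its thickness. May be absent
- glaze_jar: Bystander: small closed glaze jar, 42 mm across, 48 mm high; origin at the centre of its underside
- pinch_bowl: Bystander: small terracotta bowl, 54 mm across, 30 mm high; origin at the centre of its underside
- kiln_prop: Bystander: upright tubular kiln prop, 36 mm across, 35 mm high; origin at the centre of its underside
There are look-alikes about, which are no part of the job. What is shaped like the disc0 but red or yellow is not meant.

How it is judged:
On the way, in this order (a step that is already met when the one before it is completed fails the run):
1. the carry handle is folded fully down (value of joint handle below 0.1 rad), for 0.2 s.
2. with the handle still down, every test piece present lies flat in a pocket of its shape (((horizontal distance between disc0 and round_pocket0 below 0.005 m and z of disc0 in the frame of round_pocket0 between 0.0025 and 0.0065 m) or (horizontal distance between disc0 and round_pocket1 below 0.005 m and z of disc0 in the frame of round_pocket1 between 0.0025 and 0.0065 m) or (horizontal distance between disc0 and round_pocket2 below 0.005 m and z of disc0 in the frame of round_pocket2 between 0.0025 and 0.0065 m)) and angle between the z axis of each of disc0, disc1, disc2, tile0, tile1, tile2 and the z axis of carrier, either way round below 0.09 rad and ((horizontal distance between disc1 and round_pocket0 below 0.005 m and z of disc1 in the frame of round_pocket0 between 0.0025 and 0.0065 m) or (horizontal distance between disc1 and round_pocket1 below 0.005 m and z of disc1 in the frame of round_pocket1 between 0.0025 and 0.0065 m) or (horizontal distance between disc1 and round_pocket2 below 0.005 m and z of disc1 in the frame of round_pocket2 between 0.0025 and 0.0065 m)) and ((horizontal distance between disc2 and round_pocket0 below 0.005 m and z of disc2 in the frame of round_pocket0 between 0.0025 and 0.0065 m) or (horizontal distance between disc2 and round_pocket1 below 0.005 m and z of disc2 in the frame of round_pocket1 between 0.0025 and 0.0065 m) or (horizontal distance between disc2 and round_pocket2 below 0.005 m and z of disc2 in the frame of round_pocket2 between 0.0025 and 0.0065 m)) and ((horizontal distance between tile0 and square_pocket0 below 0.005 m and z of tile0 in the frame of square_pocket0 between 0.0025 and 0.0065 m) or (horizontal distance between tile0 and square_pocket1 below 0.005 m and z of tile0 in the frame of square_pocket1 between 0.0025 and 0.0065 m) or (horizontal distance between tile0 and square_pocket2 below 0.005 m and z of tile0 in the frame of square_pocket2 between 0.0025 and 0.0065 m)) and ((horizontal distance between tile1 and square_pocket0 below 0.005 m and z of tile1 in the frame of square_pocket0 between 0.0025 and 0.0065 m) or (horizontal distance between tile1 and square_pocket1 below 0.005 m and z of tile1 in the frame of square_pocket1 between 0.0025 and 0.0065 m) or (horizontal distance between tile1 and square_pocket2 below 0.005 m and z of tile1 in the frame of square_pocket2 between 0.0025 and 0.0065 m)) and ((horizontal distance between tile2 and square_pocket0 below 0.005 m and z of tile2 in the frame of square_pocket0 between 0.0025 and 0.0065 m) or (horizontal distance between tile2 and square_pocket1 below 0.005 m and z of tile2 in the frame of square_pocket1 between 0.0025 and 0.0065 m) or (horizontal distance between tile2 and square_pocket2 below 0.005 m and z of tile2 in the frame of square_pocket2 between 0.0025 and 0.0065 m)) and value of joint handle below 0.1 rad), for 0.2 s.
3. the handle stands upright against its end stop (value of joint handle above 1.49 rad), for 0.2 s.
At the end, for the whole second after the job is handed in: Every test piece present lies at rest, flat (within about 5 degrees) on the floor of a pocket of its own shape (its centre within 5 mm sideways and 2 mm in height of where it belongs), one to a pocket, and the handle stands upright within about 4.5 degrees of its end stop, let go (((horizontal distance between disc0 and round_pocket0 below 0.005 m and z of disc0 in the frame of round_pocket0 between 0.0025 and 0.0065 m) or (horizontal distance between disc0 and round_pocket1 below 0.005 m and z of disc0 in the frame of round_pocket1 between 0.0025 and 0.0065 m) or (horizontal distance between disc0 and round_pocket2 below 0.005 m and z of disc0 in the frame of round_pocket2 between 0.0025 and 0.0065 m)) and angle between the z axis of each of disc0, disc1, disc2, tile0, tile1, tile2 and the z axis of carrier, either way round below 0.09 rad and ((horizontal distance between disc1 and round_pocket0 below 0.005 m and z of disc1 in the frame of round_pocket0 between 0.0025 and 0.0065 m) or (horizontal distance between disc1 and round_pocket1 below 0.005 m and z of disc1 in the frame of round_pocket1 between 0.0025 and 0.0065 m) or (horizontal distance between disc1 and round_pocket2 below 0.005 m and z of disc1 in the frame of round_pocket2 between 0.0025 and 0.0065 m)) and ((horizontal distance between disc2 and round_pocket0 below 0.005 m and z of disc2 in the frame of round_pocket0 between 0.0025 and 0.0065 m) or (horizontal distance between disc2 and round_pocket1 below 0.005 m and z of disc2 in the frame of round_pocket1 between 0.0025 and 0.0065 m) or (horizontal distance between disc2 and round_pocket2 below 0.005 m and z of disc2 in the frame of round_pocket2 between 0.0025 and 0.0065 m)) and ((horizontal distance between tile0 and square_pocket0 below 0.005 m and z of tile0 in the frame of square_pocket0 between 0.0025 and 0.0065 m) or (horizontal distance between tile0 and square_pocket1 below 0.005 m and z of tile0 in the frame of square_pocket1 between 0.0025 and 0.0065 m) or (horizontal distance between tile0 and square_pocket2 below 0.005 m and z of tile0 in the frame of square_pocket2 between 0.0025 and 0.0065 m)) and ((horizontal distance between tile1 and square_pocket0 below 0.005 m and z of tile1 in the frame of square_pocket0 between 0.0025 and 0.0065 m) or (horizontal distance between tile1 and square_pocket1 below 0.005 m and z of tile1 in the frame of square_pocket1 between 0.0025 and 0.0065 m) or (horizontal distance between tile1 and square_pocket2 below 0.005 m and z of tile1 in the frame of square_pocket2 between 0.0025 and 0.0065 m)) and ((horizontal distance between tile2 and square_pocket0 below 0.005 m and z of tile2 in the frame of square_pocket0 between 0.0025 and 0.0065 m) or (horizontal distance between tile2 and square_pocket1 below 0.005 m and z of tile2 in the frame of square_pocket1 between 0.0025 and 0.0065 m) or (horizontal distance between tile2 and square_pocket2 below 0.005 m and z of tile2 in the frame of square_pocket2 between 0.0025 and 0.0065 m)) and linear speed of each of disc0, disc1, disc2, tile0, tile1, tile2 below 0.02 m/s and value of joint handle above 1.49 rad and velocity of joint handle below 0.1 rad/s); the robot touches nothing.
It fails at once if the glaze jar is pushed more than 4 cm from its place or tipped over (distance of glaze_jar from where it was at the start of the episode above 0.04 m or angle between glaze_jar's own z axis and vertical above 0.6 rad).
It fails at once if the pinch bowl is pushed more than 4 cm from its place or tipped over (distance of pinch_bowl from where it was at the start of the episode above 0.04 m or angle between pinch_bowl's own z axis and vertical above 0.6 rad).
It fails at once if the kiln prop is pushed more than 4 cm from its place or tipped over (distance of kiln_prop from where it was at the start of the episode above 0.04 m or angle between kiln_prop's own z axis and vertical above 0.6 rad).
Of disc0, disc1, disc2, tile0, tile1, tile2 only 5 to 6 are there at a start; the rules pass over those that are not, and their reading is None.
At some moment in a run one of disc0, disc1, disc2, tile0, tile1, tile2 may be knocked a few centimetres aside while the robot is not near it.
Once in a run the grip may slacken for a moment while it holds something.
It also fails if it takes over 210 s, if anything falls off the work surface, if the arm or the gripper's body presses on something with over 40 N, if the wrist force passes 120 N, or if a joint passes its speed limit or range.

## Robot

A 6-joint arm with a two-finger parallel gripper is mounted at the origin on the work surface. World frame = base frame: x ahead of the robot, y to its left, z up, the work surface at z = 0. Lengths are in m, angles in rad, forces in N, time in s.
With the tool pointing down it reaches from about 0.15 to 0.775 m from the base axis. Payload 6.1 kg.
Tool frame: the origin (TCP) lies between the finger pads; the fingertips stand 8 mm ahead of it and the grasp point (between the pads) lies 11 mm behind it; z points along the fingers, y is the line along which they close (so a half turn about z gives the same grasp; the last joint's range is limited). The gripper opens to 85 mm and grips with 20 to 120 N. Pads are 22 mm wide; open, the fingers measure 114 mm over their backs; the gripper's body (76 mm by 85 mm) begins 54 mm behind the grasp point. The pads swing forward as they close: fully open they stand 13 mm farther back than shut.
Start: joints at [1.307, 0.126, -0.04, 1.405, 0, 1.571], TCP at [0.137, 0.507, 0.239] pointing down, gripper open.
Joint ranges: [-2.72, 2.72], [-0.95, 1.95], [-1.27, 1.35], [-1.78, 2.02], [-1.46, 1.47], [-3.14, 3.14]. Speed limits (rad/s): [2.39, 2.39, 3.01, 3.14, 3.14, 3.14].

## Interface

Orientations are given as a unit quaternion [w, x, y, z].
In Python, from station import r, read_camera, camera_params gives the robot as it stands.
- The arm moves only by the tool play_rows, never from a script. Its argument "moves" is a list that holds one entry, the list of rows, each a list of 6 numbers: the shift along the tool's x, y, z each as a share of 400 mm, from -1 to 1, then the turn, a rotation vector about the tool's x, y, z each as a share of 90 degrees, from -1 to 1. In form: [[[tx, ty, tz, ax, ay, az], ...]]. A call has 1 to 20 rows; each row is the pose to reach, as a shift and turn from the pose commanded when the call began, along the tool's axes at that moment; what a row does not reach only later rows make up. A row lasts 1/8 s, in which the tool goes at most 62.5 mm and 10.7 degrees, less where a joint would pass 70% of its speed; a pose out of reach is approached as far as the arm can. A call with a number of a shift or a turn outside -1 to 1 is refused whole. A call with a gripper value outside its range is refused whole. "gripper" is the closure, from -1 (fully open) to 1 (shut), set as the call begins (left out, the last holds). The fingers move at their own pace and stop on an object; "grip_force" is the grip in N (left out, the last holds). Time passes only in rows, so rows that repeat a pose let the fingers close. It gives the time, the measured TCP pose, the force, the opening and the grip force at its end, in the units of the state.
- r.read_state(): the state, without advancing time (a new reading comes with each control period).
- read_camera(name): name is "scene" or "top" or "wrist"; returns the picture (480x640x3 uint8, red, green, blue); there is no depth.
- camera_params(name): a dict with "fx", "fy", "cx", "cy" (pixels), "extrinsics" (4x4, takes a point from camera to world coordinates). Camera axes: x right, y down, z forward; pixel columns grow to the right and rows downward; lengths in m; the calibration is good to about 2 mm. A picture is of the moment at which its call begins: read the wrist's pose just before it. camera_params takes no time and is no camera call; for the wrist camera it gives the pose at the moment of the call.
- r.sign_off(): hands the job in; it is judged then, once.
The state is a dict: "time": time; "q": joint angles; "qvel": joint speeds; "joint_efforts": joint torques, N m; "tcp_pos": TCP position; "tcp_rot": TCP orientation; "force": force on the tool from outside, world axes, zero at the start; "ft_torque": the same for the moment, N m; "grip_width": finger opening in m; "finger_force": force on a finger pad.
Only numpy, scipy, OpenCV 4.12 (cv2) and the standard library are available. Lean on these libraries where they do the work, as an engineer would, in place of code of your own. Each camera call takes 0.05 s, during which the arm holds its last target. There are 200 camera calls.

## Working session

There is one attempt and no reset: what is moved stays moved. The work goes in short steps, Python scripts to look and compute and a tool call to move; the robot and the scene stay as the last step left them, time stands still between calls to the robot, and variables do not carry over. Pictures are saved under pics/ and viewed, at most 14 in all, crops included, and the job is handed in when it is done.

Besides the shell and the picture viewer there is one more tool, called after ">>>" as a command line: name --argument value ..., lists and objects as JSON in quotes. play_rows: Moves the arm, as the interface text tells. Its arguments: {"type":"object","properties":{"moves":{"type":"array","items":{"type":"array","items":{"type":"array","items":{"type":"number","minimum":-1,"maximum":1}}}},"gripper":{"type":"number"},"grip_force":{"type":"number"}},"required":["moves"]}

```bash
ls; mkdir -p pics
python3 - <<'E'
from station import r, read_camera, camera_params
import cv2
s=r.read_state();print(s)
for n in("top","scene"):
    im=read_camera(n);cv2.imwrite(f"pics/{n}0.png",im[:,:,::-1]);p=camera_params(n);print(n,p)
E
```

```text
pics
{'time': 0.0, 'q': array([ 1.30700462e+00,  1.26384382e-01, -4.06298329e-02,  1.40537494e+00,
        1.68664013e-06,  1.57081683e+00]), 'qvel': array([-0.00090287, -0.0002696 , -0.00114747,  0.00138982,  0.00121712,
        0.00048595]), 'joint_efforts': array([-6.53688912e-04, -4.35919046e+01,  3.52920413e+01,  1.71976222e-02,
        6.67211975e-05, -7.12220938e-06]), 'tcp_pos': array([0.13678698, 0.50645955, 0.23851616]), 'tcp_rot': array([-1.05567018e-04,  1.31523886e-01,  9.91312682e-01, -7.89384604e-04]), 'force': array([ 0.21023882, -0.23098703,  0.40705278]), 'ft_torque': array([ 0.02415329, -0.00992892, -0.01845353]), 'finger_force': 0.0, 'grip_width': 0.08524805933671221}
top {'fx': 524.8626011277593, 'fy': 524.8626011277593, 'cx': 316.57320540010346, 'cy': 242.15568234583571, 'extrinsics': array([[-1.40742298e-04, -9.89073794e-01,  1.47421200e-01,
         3.28610094e-01],
       [-9.99544889e-01, -4.30798274e-03, -2.98572464e-02,
        -3.02117285e-02],
       [ 3.01661079e-02, -1.47358309e-01, -9.88623050e-01,
         1.05644939e+00],
       [ 0.00000000e+00,  0.00000000e+00,  0.00000000e+00,
         1.00000000e+00]])}
scene {'fx': 582.4016773955573, 'fy': 582.4016773955573, 'cx': 312.7843840259484, 'cy': 234.97405413669782, 'extrinsics': array([[-0.40939864,  0.76841887, -0.49185892,  1.02191909],
       [ 0.91224755,  0.35306674, -0.20772167,  0.17636622],
       [ 0.01404177, -0.53373806, -0.84553327,  0.95254141],
       [ 0.        ,  0.        ,  0.        ,  1.        ]])}
```

View pics/top0.png

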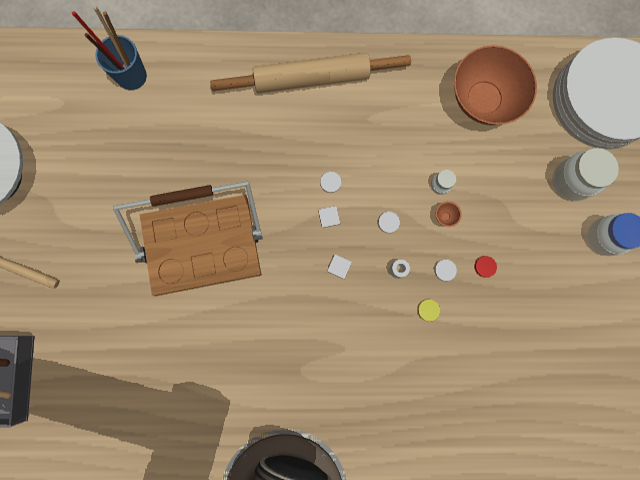

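View pics/scene0.png

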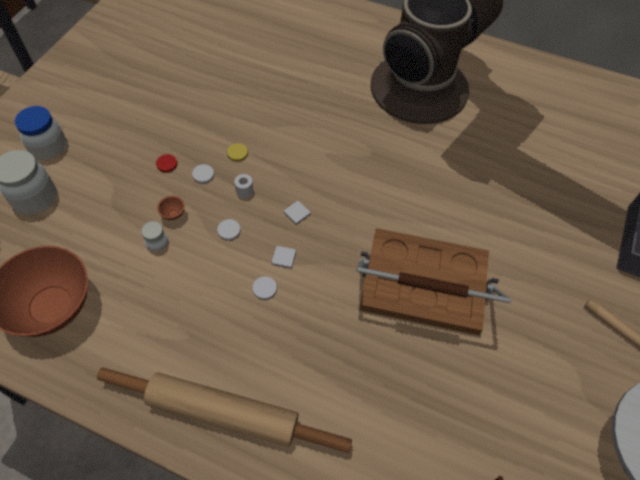

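```bash
cat > h.py <<'E'
import numpy as np, cv2
from station import r, read_camera, camera_params
from scipy.spatial.transform import Rotation as R
def ray(n,uv,z,P=None):
    p=P or camera_params(n);E=p["extrinsics"]
    d=E[:3,:3]@np.array([(uv[0]-p["cx"])/p["fx"],(uv[1]-p["cy"])/p["fy"],1]);o=E[:3,3]
    return (o+d*(z-o[2])/d[2])
def proj(n,X,P=None):
    p=P or camera_params(n);E=p["extrinsics"];c=E[:3,:3].T@(np.asarray(X,float)-E[:3,3])
    return np.array([c[0]/c[2]*p["fx"]+p["cx"],c[1]/c[2]*p["fy"]+p["cy"]])
def white(im,n,z=0.009,P=None,amin=100,amax=900,roi=None):
    hsv=cv2.cvtColor(im,cv2.COLOR_RGB2HSV)
    m=((hsv[...,1]<40)&(hsv[...,2]>150)).astype(np.uint8)
    if roi is not None:
        k=np.zeros_like(m);x0,y0,x1,y1=roi;k[y0:y1,x0:x1]=1;m*=k
    k,l,st,c=cv2.connectedComponentsWithStats(m)
    out=[]
    for i in range(1,k):
        if amin<st[i,4]<amax:
            cs,_=cv2.findContours((l==i).astype(np.uint8),0,2)
            h=cv2.minAreaRect(cs[0]);X=ray(n,c[i],z,P)
            b=np.array([ray(n,q,z,P)[:2] for q in cv2.boxPoints(h)])
            e=b[1]-b[0];f=st[i,4]/max(1,h[1][0]*h[1][1])
            out.append((c[i].round(1),st[i,4],X[:2].round(4),round(float(f),2),round(float(np.degrees(np.arctan2(e[1],e[0]))%90),1),(np.linalg.norm(b[1]-b[0])*1e3).round(),(np.linalg.norm(b[2]-b[1])*1e3).round()))
    return out
E
python3 - <<'E'
from h import *
im=read_camera("top")
for o in white(im,"top",roi=(290,150,510,330)):print(o)
cv2.imwrite("pics/c1.png",cv2.resize(im[165:310,100:280,::-1],None,fx=4,fy=4,interpolation=cv2.INTER_CUBIC))
im=read_camera("scene")
for o in white(im,"scene",roi=(140,130,320,300)):print(o)
cv2.imwrite("pics/c2.png",cv2.resize(im[220:340,350:515,::-1],None,fx=4.8,fy=4.8,interpolation=cv2.INTER_CUBIC))
E
```

```text
(array([330.4, 181.3]), np.int32(342), array([ 0.6115, -0.0902]), 0.85, 0.5, np.float64(41.0), np.float64(42.0))
(array([446.5, 178.3]), np.int32(264), array([ 0.6197, -0.3313]), 0.91, 0.5, np.float64(36.0), np.float64(36.0))
(array([328.9, 216.2]), np.int32(345), array([ 0.5384, -0.0869]), 1.0, 11.9, np.float64(38.0), np.float64(39.0))
(array([388.9, 221.8]), np.int32(354), array([ 0.5275, -0.2094]), 0.87, 45.1, np.float64(41.0), np.float64(42.0))
(array([339.2, 266.1]), np.int32(359), array([ 0.4364, -0.1073]), 1.0, 65.5, np.float64(39.0), np.float64(38.0))
(array([400.8, 267.6]), np.int32(188), array([ 0.4338, -0.2315]), 0.65, 0.2, np.float64(35.0), np.float64(34.0))
(array([445.8, 269.6]), np.int32(359), array([ 0.4298, -0.3227]), 0.85, 44.1, np.float64(41.0), np.float64(42.0))
(array([202.2, 172.3]), np.int32(207), array([ 0.429 , -0.3235]), 0.83, 12.6, np.float64(36.0), np.float64(38.0))
(array([296.4, 211. ]), np.int32(229), array([ 0.4357, -0.1075]), 0.91, 75.8, np.float64(33.0), np.float64(37.0))
(array([228.2, 228.2]), np.int32(265), array([ 0.527 , -0.2097]), 0.83, 5.9, np.float64(38.0), np.float64(38.0))
(array([283.2, 255.7]), np.int32(276), array([ 0.538, -0.087]), 0.99, 14.0, np.float64(33.0), np.float64(34.0))
(array([264.2, 286.5]), np.int32(339), array([ 0.6106, -0.0903]), 0.84, 2.9, np.float64(39.0), np.float64(39.0))
```

View pics/c1.png

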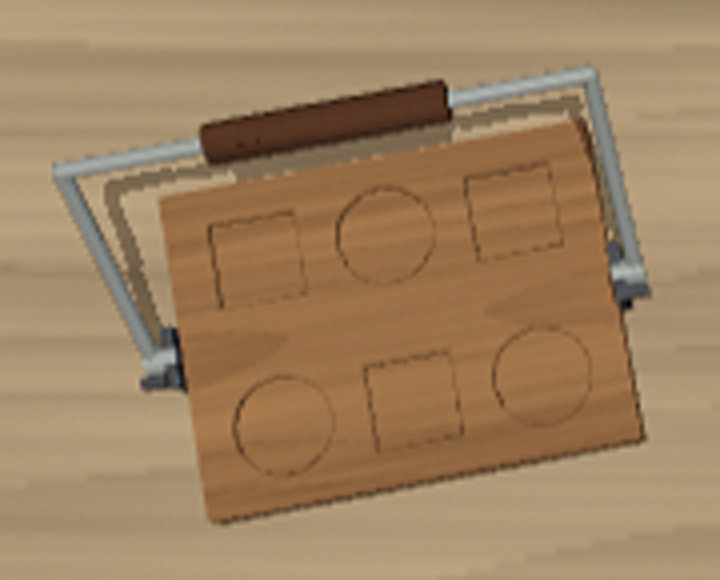

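View pics/c2.png

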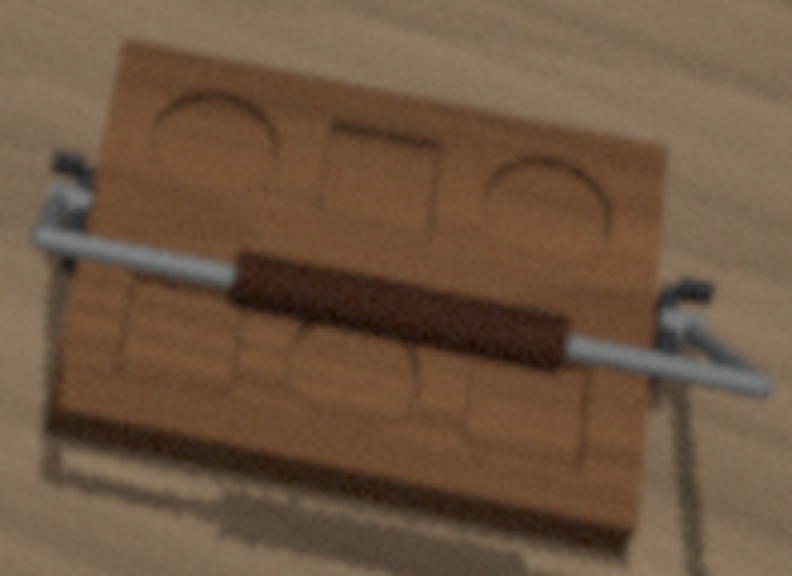

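Run:
```python
from h import *
from scipy.optimize import least_squares as LS
t=lambda p,s,o:((p[0]+.5)/s-.5+o[0],(p[1]+.5)/s-.5+o[1])
T=lambda p:t(p,4,(100,165)); S=lambda p:t(p,4.8,(350,220))
c=[(42,0,386,235),(42,64,257,260),(42,-64,513,212),(-42,64,284,426),(-42,0,414,400),(-42,-64,543,376)]
W=np.array([ray("top",T(x[2:]),.025)[:2] for x in c]);L=np.array([x[:2] for x in c])/1e3
s=[(82,-107,634,530-8),(-82,107,125,42),(-82,-107,666,146)]
W2=np.array([ray("scene",S(x[2:]),.025)[:2] for x in s]);L2=np.array([x[:2] for x in s])/1e3
def fit(L,W):
    f=lambda p:((np.c_[np.cos(p[2])*L[:,0]-np.sin(p[2])*L[:,1],np.sin(p[2])*L[:,0]+np.cos(p[2])*L[:,1]]+p[:2])-W).ravel()
    q=LS(f,[.45,.2,0]);print(q.x,np.degrees(q.x[2]),(q.fun*1e3).round(1));return q.x
p=fit(L,W);fit(L2,W2)
# grip triangulation
a=T((325,122));b=S((402,312))
g=LS(lambda X:np.r_[proj("top",X)-a,proj("scene",X)-b],[.5,.2,.1]);print(g.x,g.fun)
d=g.x[:2]-p[:2];cx=np.cos(p[2])*d[0]+np.sin(p[2])*d[1];cy=-np.sin(p[2])*d[0]+np.cos(p[2])*d[1];print(cx,cy,np.degrees(np.arctan2(g.x[2]-.03,cx)),np.hypot(g.x[2]-.03,cx))
```

```text
[0.47765915 0.16965342 0.19738008] 11.30904538710946 [-0.2  0.1  0.1 -0.1  0.4 -0.2  0.   0.1 -0.4  0.   0.1  0. ]
[0.39819245 0.19774073 2.27577208] 130.3921355456787 [-107.7   39.7  -49.1   15.   156.8  -54.6]
[0.55022004 0.18595878 0.13242851] [-0.57011956  0.13792616 -0.52105918 -0.02719459]
0.07434952063798904 0.0017595122464722779 54.02532338130504 0.12656796689840544
```

```bash
cat >> h.py <<'E'
C=np.array([0.47766,0.16965]);CY=11.31
def car(x,y,z=0):
    a=np.radians(CY);return (C[0]+np.cos(a)*x-np.sin(a)*y,C[1]+np.sin(a)*x+np.cos(a)*y,z)
def rot(yaw):
    a=np.radians(yaw);return np.array([[-np.sin(a),np.cos(a),0],[np.cos(a),np.sin(a),0],[0,0,-1]]).T
def plan(wps,step=.05,settle=1):
    """wps: (x,y,z,yaw[,step]); prints rows from the measured pose"""
    s=r.read_state();p0=s["tcp_pos"];w,x,y,z=s["tcp_rot"];R0=R.from_quat([x,y,z,w])
    Y=R0.as_matrix()[:,1];cy=np.degrees(np.arctan2(Y[1],Y[0]));p=p0;rows=[]
    print("q6",s["q"][5].round(2),"yaw",cy.round(1),"pos",p0.round(4),"grip",round(s["grip_width"],4),"t",round(s["time"],2))
    for k in wps:
        t=np.array(k[:3]);ty=k[3]+180*np.round((cy-k[3])/180);st=k[4] if len(k)>4 else step
        n=max(1,int(np.ceil(max(np.linalg.norm(t-p)/st,abs(ty-cy)/10-1e-6))))
        for i in range(1,n+1):
            q=p+(t-p)*i/n;yy=cy+(ty-cy)*i/n
            d=R0.inv().apply(q-p0)/.4;a=(R0.inv()*R.from_matrix(rot(yy))).as_rotvec()/(np.pi/2)
            rows.append([round(float(v),4) for v in np.r_[d,a]])
        p,cy=t,ty
    rows+=[rows[-1]]*settle
    print(len(rows),"rows");print(str(rows).replace(" ",""))
E
python3 - <<'E'
from h import *
a=car(.068,0,.19); plan([a+(101.31,)],settle=2)
E
```

```text
q6 1.57 yaw 74.9 pos [0.1368 0.5066 0.2388] grip 0.0857 t 0.2
13 rows
[[-0.1086,-0.0468,0.0111,-0.0006,-0.0,-0.0267],[-0.2172,-0.0937,0.0223,-0.0006,-0.0,-0.0534],[-0.3258,-0.1405,0.0334,-0.0006,-0.0,-0.0801],[-0.4344,-0.1874,0.0446,-0.0006,-0.0001,-0.1068],[-0.543,-0.2342,0.0557,-0.0006,-0.0001,-0.1335],[-0.6516,-0.2811,0.0669,-0.0006,-0.0001,-0.1602],[-0.7602,-0.3279,0.078,-0.0006,-0.0001,-0.1869],[-0.8687,-0.3747,0.0892,-0.0006,-0.0001,-0.2135],[-0.9773,-0.4216,0.1003,-0.0006,-0.0001,-0.2402],[-1.0859,-0.4684,0.1114,-0.0006,-0.0001,-0.2669],[-1.1945,-0.5153,0.1226,-0.0006,-0.0001,-0.2936],[-1.1945,-0.5153,0.1226,-0.0006,-0.0001,-0.2936],[-1.1945,-0.5153,0.1226,-0.0006,-0.0001,-0.2936]]
```

>>> play_rows --moves '[[[-0.109,-0.047,0.011,0,0,-0.027],[-0.217,-0.094,0.022,0,0,-0.053],[-0.326,-0.14,0.033,0,0,-0.08],[-0.434,-0.187,0.045,0,0,-0.107],[-0.543,-0.234,0.056,0,0,-0.133],[-0.652,-0.281,0.067,0,0,-0.16],[-0.76,-0.328,0.078,0,0,-0.187],[-0.869,-0.375,0.089,0,0,-0.213],[-0.977,-0.42,0.1,0,0,-0.24],[-0.977,-0.42,0.1,0,0,-0.24]]]' --gripper 1

```text
time: 1.45
tcp_pos: [0.472, 0.2408, 0.1983]
tcp_rot: [-0.0, -0.055, 0.999, -0.0]
force: [0.3, 0.2, 0.8]
grip_width: -0.0
finger_force: 0.0
```

Run:
```python
from h import *
w=[car(.068,0,.19)+(101.31,)]
for th in (58,53,46,38,30,22,14,7,3,0):
    t=np.radians(th); w.append(car(.125*np.cos(t)-.004,0,.03+.125*np.sin(t)+.01+.008-(0.002 if th<5 else 0))+(101.31,))
plan(w,settle=3)
```

```text
q6 0.36 yaw 96.3 pos [0.472  0.2408 0.1983] grip -0.0 t 1.45
15 rows
[[-0.082,-0.0816,0.0104,-0.0005,-0.0007,-0.0281],[-0.164,-0.1632,0.0208,-0.0005,-0.0007,-0.0562],[-0.1497,-0.1644,0.1108,-0.0005,-0.0007,-0.0562],[-0.1721,-0.1625,0.1262,-0.0005,-0.0007,-0.0562],[-0.2011,-0.1599,0.151,-0.0005,-0.0007,-0.0562],[-0.2302,-0.1573,0.1834,-0.0005,-0.0007,-0.0562],[-0.2545,-0.1551,0.2195,-0.0005,-0.0007,-0.0562],[-0.2735,-0.1534,0.2586,-0.0005,-0.0007,-0.0562],[-0.287,-0.1522,0.3001,-0.0005,-0.0007,-0.0562],[-0.294,-0.1515,0.3376,-0.0005,-0.0007,-0.0562],[-0.2959,-0.1513,0.3643,-0.0005,-0.0007,-0.0562],[-0.2963,-0.1513,0.3807,-0.0005,-0.0007,-0.0562],[-0.2963,-0.1513,0.3807,-0.0005,-0.0007,-0.0562],[-0.2963,-0.1513,0.3807,-0.0005,-0.0007,-0.0562],[-0.2963,-0.1513,0.3807,-0.0005,-0.0007,-0.0562]]
```

>>> play_rows --moves '[[[-0.082,-0.082,0.01,0,0,-0.028],[-0.164,-0.163,0.021,0,0,-0.056],[-0.15,-0.164,0.111,0,0,-0.056],[-0.172,-0.163,0.126,0,0,-0.056],[-0.201,-0.16,0.151,0,0,-0.056],[-0.23,-0.157,0.183,0,0,-0.056],[-0.255,-0.155,0.22,0,0,-0.056],[-0.274,-0.153,0.259,0,0,-0.056],[-0.287,-0.152,0.3,0,0,-0.056],[-0.294,-0.152,0.338,0,0,-0.056],[-0.296,-0.151,0.364,0,0,-0.056],[-0.296,-0.151,0.378,0,0,-0.056],[-0.296,-0.151,0.378,0,0,-0.056]]]'

```text
time: 3.08
tcp_pos: [0.5941, 0.1959, 0.0481]
tcp_rot: [-0.001, -0.1, 0.995, -0.0]
force: [-0.1, 0.1, 0.7]
grip_width: -0.0004
finger_force: 0.1
```

Run:
```python
from h import *
im=read_camera("scene")
cv2.imwrite("pics/c3.png",cv2.resize(im[180:380,330:600,::-1],None,fx=2.8,fy=2.8,interpolation=cv2.INTER_CUBIC))
plan([car(.125,0,.14)+(101.31,)],settle=0)
```

```text
q6 0.12 yaw 101.5 pos [0.5942 0.1959 0.0481] grip -0.0003 t 3.12
2 rows
[[-0.0069,-0.0036,-0.1149,-0.0,-0.0006,0.0012],[-0.0138,-0.0073,-0.2299,-0.0,-0.0006,0.0024]]
```

View pics/c3.png

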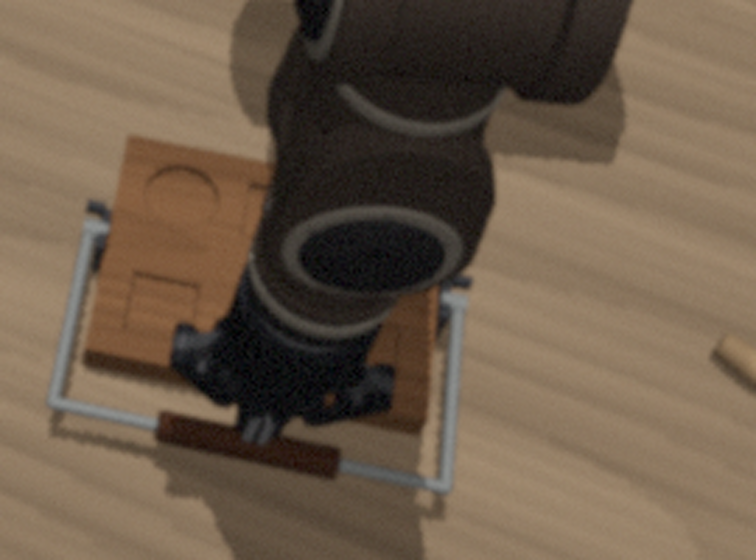

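Handle is down, arms nearly level; press slightly more to confirm the stop.

>>> play_rows --moves '[[[0,0,0.004,0,0,0],[0,0,0.009,0,0,0],[0,0,0.009,0,0,0]]]'

```text
time: 3.5
tcp_pos: [0.5943, 0.196, 0.0475]
tcp_rot: [0.001, -0.1, 0.995, 0.0]
force: [-9.1, -2.6, 20.9]
grip_width: -0.0001
finger_force: 10.1
```

Run:
```python
from h import *
plan([car(.125,0,.14)+(101.31,),(.611,-.0905,.13,11.3)],step=.055,settle=1)
```

```text
q6 0.12 yaw 101.5 pos [0.5943 0.196  0.0475] grip -0.0001 t 3.5
12 rows
[[-0.007,-0.0037,-0.1156,0.0002,0.0007,0.0012],[-0.0139,-0.0074,-0.2312,0.0002,0.0007,0.0024],[-0.001,-0.0855,-0.2285,0.0001,0.0007,-0.1087],[0.0118,-0.1635,-0.2257,0.0,0.0007,-0.2198],[0.0247,-0.2416,-0.223,-0.0,0.0007,-0.3309],[0.0376,-0.3197,-0.2202,-0.0001,0.0007,-0.442],[0.0504,-0.3978,-0.2175,-0.0002,0.0007,-0.5531],[0.0633,-0.4758,-0.2147,-0.0002,0.0007,-0.6642],[0.0762,-0.5539,-0.212,-0.0003,0.0007,-0.7753],[0.0891,-0.632,-0.2093,-0.0004,0.0007,-0.8864],[0.1019,-0.7101,-0.2065,-0.0004,0.0007,-0.9975],[0.1019,-0.7101,-0.2065,-0.0004,0.0007,-0.9975]]
```

>>> play_rows --moves '[[[-0.007,-0.004,-0.115,0,0,0],[-0.014,-0.007,-0.231,0,0,0],[-0.001,-0.085,-0.228,0,0,-0.109],[0.012,-0.163,-0.226,0,0,-0.22],[0.025,-0.242,-0.223,0,0,-0.331],[0.038,-0.32,-0.22,0,0,-0.442],[0.05,-0.398,-0.217,0,0,-0.553],[0.063,-0.476,-0.215,0,0,-0.664],[0.076,-0.554,-0.212,0,0,-0.775],[0.089,-0.632,-0.209,0,0,-0.886],[0.102,-0.71,-0.207,0,0,-0.9975],[0.102,-0.71,-0.207,0,0,-0.9975],[0.102,-0.71,-0.207,0,0,-0.9975]]]' --gripper -0.2

```text
time: 5.12
tcp_pos: [0.6113, -0.0899, 0.1271]
tcp_rot: [-0.0, 0.773, -0.635, -0.0]
force: [-0.4, -0.1, -0.3]
grip_width: 0.0509
finger_force: 0.0
```

```bash
cat >> h.py <<'E'
def det():
    P=camera_params("wrist");im=read_camera("wrist")
    for o in white(im,"wrist",P=P,amin=1500,amax=60000):print("w",o)
    for n,roi in(("top",(290,150,510,330)),("scene",(140,130,320,300))):
        for o in white(read_camera(n),n,roi=roi):print(n[0],o[2],o[4])
    return im
E
python3 - <<'E'
from h import *
im=det();cv2.imwrite("pics/w1.png",im[:,:,::-1])
plan([(.611,-.0905,.03,11.3),(.611,-.0905,.006,11.3,.012)])
E
```

```text
w (array([486.4,  86.7]), np.int32(3884), array([ 0.5294, -0.2105]), 0.8, 56.6, np.float64(42.0), np.float64(42.0))
w (array([321.3, 232.5]), np.int32(2078), array([ 0.6136, -0.0962]), 0.81, 6.1, np.float64(31.0), np.float64(42.0))
w (array([560.9, 261.3]), np.int32(2495), array([ 0.4386, -0.1088]), 0.93, 65.6, np.float64(39.0), np.float64(37.0))
w (array([418.3, 261.7]), np.int32(2503), array([ 0.5401, -0.0883]), 0.95, 14.4, np.float64(38.0), np.float64(38.0))
t [ 0.6146 -0.3267] 0.5
t [ 0.4331 -0.2314] 0.2
t [ 0.4297 -0.3225] 0.2
s [ 0.4282 -0.3237] 8.5
s [ 0.4348 -0.1073] 75.9
s [ 0.5285 -0.2112] 73.5
s [ 0.5904 -0.3426] 24.7
s [ 0.5373 -0.0875] 16.4
s [ 0.6113 -0.0955] 8.7
q6 -1.91 yaw -168.7 pos [ 0.6115 -0.0894  0.1273] grip 0.0518 t 5.28
5 rows
[[0.0013,0.0009,0.1216,0.0,0.0001,0.0001],[0.0026,0.0019,0.2433,0.0,0.0001,0.0002],[0.0026,0.0019,0.2733,0.0,0.0001,0.0002],[0.0026,0.0019,0.3033,0.0,0.0001,0.0002],[0.0026,0.0019,0.3033,0.0,0.0001,0.0002]]
```

View pics/w1.png

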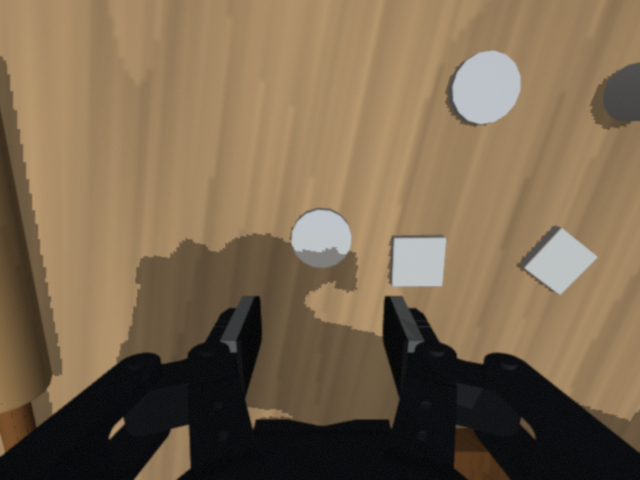

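>>> play_rows --moves '[[[0.001,0,0.1,0,0,0],[0.003,0,0.22,0,0,0],[0.003,0,0.26,0,0,0],[0.003,0,0.285,0,0,0],[0.003,0,0.303,0,0,0],[0.003,0,0.303,0,0,0]]]' --gripper -0.3

```text
time: 6.02
tcp_pos: [0.6124, -0.0915, 0.0068]
tcp_rot: [-0.0, 0.773, -0.634, 0.0]
force: [0.3, 0.9, -0.5]
grip_width: 0.0554
finger_force: 0.0
```

>>> play_rows --moves '[[[0,0,0,0,0,0],[0,0,0,0,0,0],[0,0,0,0,0,0],[0,0,0,0,0,0]]]' --gripper 1 --grip_force 40

```text
time: 6.52
tcp_pos: [0.6128, -0.0917, 0.0075]
tcp_rot: [-0.001, 0.773, -0.634, 0.001]
force: [-0.3, 0.5, 6.7]
grip_width: 0.0418
finger_force: 40.8
```

Run:
```python
from h import *
plan([(.611,-.0905,.10,11.3),car(.042,0,.10)+(11.31,)],settle=2)
```

```text
q6 -1.92 yaw -168.7 pos [ 0.6128 -0.0917  0.0075] grip 0.0418 t 6.53
10 rows
[[-0.0018,0.0016,-0.1156,-0.0015,-0.0005,-0.0],[-0.0035,0.0032,-0.2312,-0.0015,-0.0005,-0.0],[-0.1207,0.019,-0.2313,-0.0015,-0.0005,-0.0001],[-0.2379,0.0347,-0.2314,-0.0015,-0.0005,-0.0001],[-0.3551,0.0504,-0.2316,-0.0015,-0.0005,-0.0001],[-0.4723,0.0662,-0.2317,-0.0015,-0.0005,-0.0001],[-0.5895,0.0819,-0.2318,-0.0015,-0.0005,-0.0001],[-0.7066,0.0977,-0.2319,-0.0015,-0.0005,-0.0001],[-0.7066,0.0977,-0.2319,-0.0015,-0.0005,-0.0001],[-0.7066,0.0977,-0.2319,-0.0015,-0.0005,-0.0001]]
```

>>> play_rows --moves '[[[0,0,0,0,0,0],[0,0,-0.007,0,0,0],[0,0,-0.013,0,0,0],[0,0,-0.013,0,0,0]]]' --gripper -0.3

```text
time: 7.02
tcp_pos: [0.612, -0.0915, 0.0115]
tcp_rot: [-0.0, 0.773, -0.634, 0.0]
force: [-0.9, -0.0, 0.4]
grip_width: 0.0554
finger_force: 0.0
```

>>> play_rows --moves '[[[0,0,0,0,0,0],[0,0,0,0,0,0],[0,0,0,0,0,0],[0,0,0,0,0,0]]]' --gripper 1

```text
time: 7.52
tcp_pos: [0.612, -0.0915, 0.0118]
tcp_rot: [-0.0, 0.773, -0.634, 0.0]
force: [-1.5, 0.6, 5.6]
grip_width: 0.0413
finger_force: 39.9
```

Run:
```python
from h import *
plan([(.611,-.0905,.10,11.3),car(.042,0,.10)+(11.31,)],settle=2)
```

```text
q6 -1.92 yaw -168.7 pos [ 0.612  -0.0915  0.0118] grip 0.0413 t 7.53
10 rows
[[-0.0015,0.0009,-0.1103,-0.0003,-0.0001,-0.0],[-0.003,0.0018,-0.2205,-0.0003,-0.0001,-0.0],[-0.1202,0.0175,-0.2206,-0.0003,-0.0001,-0.0],[-0.2374,0.0333,-0.2206,-0.0003,-0.0001,-0.0],[-0.3546,0.049,-0.2207,-0.0003,-0.0001,-0.0001],[-0.4717,0.0647,-0.2207,-0.0003,-0.0001,-0.0001],[-0.5889,0.0805,-0.2207,-0.0003,-0.0001,-0.0001],[-0.7061,0.0962,-0.2208,-0.0003,-0.0001,-0.0001],[-0.7061,0.0962,-0.2208,-0.0003,-0.0001,-0.0001],[-0.7061,0.0962,-0.2208,-0.0003,-0.0001,-0.0001]]
```

>>> play_rows --moves '[[[0,0,-0.1,0,0,0],[-0.003,0.002,-0.22,0,0,0],[-0.12,0.018,-0.22,0,0,0],[-0.237,0.033,-0.22,0,0,0],[-0.355,0.049,-0.22,0,0,0],[-0.472,0.065,-0.22,0,0,0],[-0.589,0.08,-0.22,0,0,0],[-0.706,0.096,-0.22,0,0,0],[-0.706,0.096,-0.22,0,0,0],[-0.706,0.096,-0.22,0,0,0]]]'

```text
time: 8.78
tcp_pos: [0.5188, 0.1777, 0.099]
tcp_rot: [0.0, 0.773, -0.634, 0.0]
force: [-0.2, -0.5, -1.0]
grip_width: 0.0408
finger_force: 40.5
```

Run:
```python
from h import *
P=camera_params("wrist");im=read_camera("wrist");s=r.read_state();print(s["tcp_pos"],s["grip_width"])
cv2.imwrite("pics/w2.png",im[:,:,::-1])
for c in ((.042,0),(-.042,0),(-.042,.064),(.042,.064),(-.042,-.064),(.042,-.064)):print(c,proj("wrist",car(*c,.025),P).round(1))
print("tcp",proj("wrist",s["tcp_pos"],P))
plan([car(.042,0,.045)+(11.31,),car(.042,0,.034)+(11.31,.006)],settle=2)
```

```text
[0.51900855 0.17725167 0.09903343] 0.04098977085434066
(0.042, 0) [322.7 262.6]
(-0.042, 0) [462.6 262.7]
(-0.042, 0.064) [451.7 355.4]
(0.042, 0.064) [322.6 355.3]
(-0.042, -0.064) [475.6 153. ]
(0.042, -0.064) [322.8 152.9]
tcp [322.95816804 322.62899397]
q6 -1.44 yaw -168.7 pos [0.519  0.1773 0.099 ] grip 0.041 t 8.82
6 rows
[[-0.0008,0.0,0.0675,0.0002,-0.0002,-0.0002],[-0.0017,0.0001,0.1351,0.0002,-0.0002,-0.0004],[-0.0017,0.0,0.1488,0.0002,-0.0002,-0.0004],[-0.0017,0.0,0.1626,0.0002,-0.0002,-0.0004],[-0.0017,0.0,0.1626,0.0002,-0.0002,-0.0004],[-0.0017,0.0,0.1626,0.0002,-0.0002,-0.0004]]
```

View pics/w2.png

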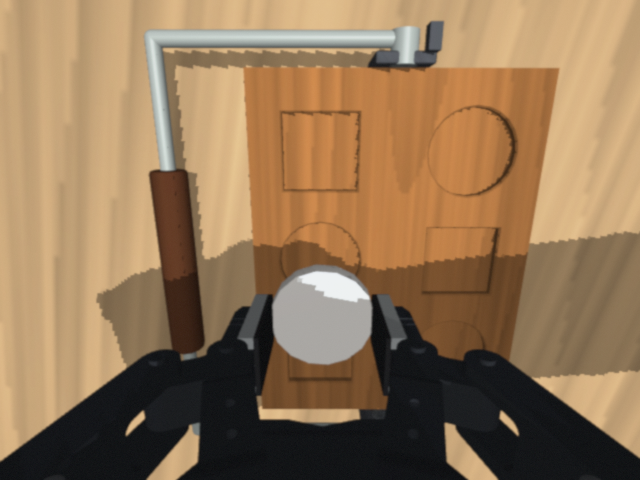

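```bash
python3 - <<'E'
from h import *
P=camera_params("wrist");s=r.read_state()
print(ray("wrist",(322,314.5),s["tcp_pos"][2]-.0028,P)[:2]-s["tcp_pos"][:2])
W=[ray("wrist",u,.025,P)[:2] for u in((321,150.5),(461,260.3))]
L=[car(.042,-.064)[:2],car(-.042,0)[:2]]
print(np.array(W)-np.array(L))
E
sed -i 's/^C=np.*;CY/C=np.array([0.4787,0.1684]);CY/' h.py
python3 - <<'E'
from h import *
plan([car(.042,0,.045)+(11.31,),car(.042,0,.034)+(11.31,.006)],settle=2)
E
```

```text
[ 0.00102011 -0.00252689]
[[ 0.00139217 -0.00155467]
 [ 0.00158193 -0.00162333]]
q6 -1.44 yaw -168.7 pos [0.519  0.1773 0.099 ] grip 0.041 t 8.82
6 rows
[[0.0009,-0.0009,0.0675,0.0002,-0.0002,-0.0002],[0.0019,-0.0019,0.1351,0.0002,-0.0002,-0.0004],[0.0019,-0.0019,0.1488,0.0002,-0.0002,-0.0004],[0.0019,-0.0019,0.1626,0.0002,-0.0002,-0.0004],[0.0019,-0.0019,0.1626,0.0002,-0.0002,-0.0004],[0.0019,-0.0019,0.1626,0.0002,-0.0002,-0.0004]]
```

>>> play_rows --moves '[[[-0.001,-0.001,0.067,0,0,0],[-0.001,-0.001,0.135,0,0,0],[-0.001,-0.001,0.149,0,0,0],[-0.001,-0.001,0.163,0,0,0],[-0.001,-0.001,0.163,0,0,0],[-0.001,-0.001,0.163,0,0,0]]]'

```text
time: 9.57
tcp_pos: [0.5198, 0.1785, 0.035]
tcp_rot: [-0.001, 0.773, -0.634, 0.0]
force: [0.3, 0.7, -0.0]
grip_width: 0.0413
finger_force: 40.4
```

>>> play_rows --moves '[[[0,0,0.004,0,0,0],[0,0,0.004,0,0,0]]]'

```text
time: 9.82
tcp_pos: [0.5192, 0.1785, 0.0327]
tcp_rot: [-0.0, 0.773, -0.634, 0.0]
force: [0.2, -0.1, -0.1]
grip_width: 0.041
finger_force: 40.4
```

>>> play_rows --moves '[[[0,0,0,0,0,0],[0,0,0,0,0,0],[0,0,0,0,0,0],[0,0,-0.1,0,0,0],[0,0,-0.2,0,0,0],[0,0,-0.2,0,0,0]]]' --gripper -0.3

```text
time: 10.58
tcp_pos: [0.5212, 0.1791, 0.116]
tcp_rot: [-0.003, 0.773, -0.634, 0.002]
force: [-0.0, -0.3, -0.9]
grip_width: 0.0552
finger_force: 0.0
```

Run:
```python
from h import *
P=camera_params("wrist");im=read_camera("wrist")
cv2.imwrite("pics/w3.png",im[:,:,::-1])
for z in(.024,.029):
  for o in white(im,"wrist",z=z,P=P,amin=1500,amax=60000):print("w",o[0],o[2])
print(car(.042,0), ray("wrist",(321,150.5),.025,P))
for n in("top","scene"):
   for o in white(read_camera(n),n,z=.029):print(n[0],o[0],o[2],o[4])
p=(.5385,-.0883,.13,14)
plan([p],step=.055)
```

```text
w [267.6  61.1] [0.5742 0.0748]
w [326.4 252.9] [0.5195 0.1788]
w [267.6  61.1] [0.5733 0.0755]
w [326.4 252.9] [0.5198 0.1772]
(np.float64(0.5198843786714122), np.float64(0.17663692621368685), 0) [0.53549531 0.11640839 0.025     ]
t [129.9 104.8] [0.7631 0.3193] 20.8
t [246.8 195.9] [0.5747 0.0781] 11.5
t [445.1 180.3] [ 0.6099 -0.3223] 0.5
t [328.8 216.3] [ 0.5342 -0.0858] 11.9
t [388.9 221.8] [ 0.5237 -0.2059] 0.4
t [198.3 222.5] [0.52   0.1728] 12.0
t [611.3 236.9] [ 0.4951 -0.6563] 20.1
t [339.1 266.1] [ 0.4343 -0.1057] 65.5
t [400.6 267.8] [ 0.4314 -0.2274] 44.5
t [445.7 269.6] [ 0.428 -0.317] 0.2
t [310.3 445.6] [ 0.0968 -0.0495] 64.3
t [170.4 467.3] [0.0603 0.2088] 17.1
s [ 15. 165.] [ 0.5828 -0.6629] 24.9
s [202.2 172. ] [ 0.441  -0.3134] 24.8
s [242.9 180. ] [ 0.4248 -0.2298] 78.6
s [296.6 210.7] [ 0.4473 -0.1015] 75.9
s [228.1 227.9] [ 0.5369 -0.202 ] 77.6
s [151.2 229.1] [ 0.5995 -0.3318] 24.7
s [283.1 255.2] [ 0.5475 -0.0819] 16.4
s [418.9 294.7] [0.5202 0.171 ] 44.3
q6 -1.44 yaw -168.7 pos [0.5187 0.1782 0.1117] grip 0.0555 t 10.72
6 rows
[[0.1326,0.0164,-0.0091,0.0006,-0.0001,-0.006],[0.2652,0.0328,-0.0182,0.0006,-0.0001,-0.012],[0.3978,0.0493,-0.0273,0.0006,-0.0001,-0.018],[0.5304,0.0657,-0.0364,0.0006,-0.0001,-0.024],[0.6631,0.0821,-0.0455,0.0006,-0.0001,-0.03],[0.6631,0.0821,-0.0455,0.0006,-0.0001,-0.03]]
```

View pics/w3.png

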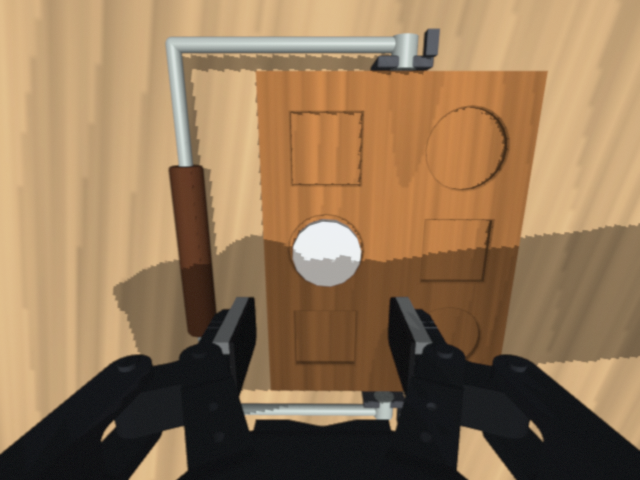

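```bash
sed -i 's/^C=np.*;CY/C=np.array([0.4788,0.1690]);CY/' h.py
python3 - <<'E'
from h import *
plan([(.5400,-.0884,.10,13.5),(.54,-.0884,.03,13.5),(.54,-.0884,.012,13.5,.01)],step=.055)
E
```

```text
q6 -1.44 yaw -168.7 pos [0.5187 0.1782 0.1117] grip 0.0555 t 10.72
10 rows
[[0.1328,0.0157,0.0059,0.0006,-0.0001,-0.0049],[0.2656,0.0314,0.0118,0.0006,-0.0001,-0.0098],[0.3984,0.047,0.0177,0.0006,-0.0001,-0.0147],[0.5312,0.0627,0.0236,0.0006,-0.0001,-0.0195],[0.664,0.0784,0.0295,0.0006,-0.0001,-0.0244],[0.664,0.0783,0.117,0.0006,-0.0001,-0.0244],[0.664,0.0782,0.2045,0.0006,-0.0001,-0.0244],[0.664,0.0782,0.227,0.0006,-0.0001,-0.0244],[0.664,0.0782,0.2495,0.0006,-0.0001,-0.0244],[0.664,0.0782,0.2495,0.0006,-0.0001,-0.0244]]
```

>>> play_rows --moves '[[[0.133,0.016,0.006,0,0,-0.005],[0.266,0.031,0.012,0,0,-0.01],[0.398,0.047,0.018,0,0,-0.015],[0.531,0.063,0.024,0,0,-0.02],[0.664,0.078,0.03,0,0,-0.024],[0.664,0.078,0.03,0,0,-0.024],[0.664,0.078,0.117,0,0,-0.024],[0.664,0.078,0.205,0,0,-0.024],[0.664,0.078,0.227,0,0,-0.024],[0.664,0.078,0.249,0,0,-0.024],[0.664,0.078,0.249,0,0,-0.024],[0.664,0.078,0.249,0,0,-0.024]]]'

```text
time: 12.22
tcp_pos: [0.5414, -0.0882, 0.0139]
tcp_rot: [-0.0, 0.785, -0.619, 0.001]
force: [0.4, 0.4, 1.0]
grip_width: 0.0554
finger_force: 0.0
```

>>> play_rows --moves '[[[0,0,0,0,0,0],[0,0,0,0,0,0],[0,0,0,0,0,0],[0,0,0,0,0,0],[0,0,-0.1,0,0,0],[0,0,-0.22,0,0,0],[0,0,-0.22,0,0,0]]]' --gripper 1

```text
time: 13.1
tcp_pos: [0.5433, -0.0887, 0.1054]
tcp_rot: [-0.002, 0.785, -0.619, 0.003]
force: [-1.0, 0.6, -0.2]
grip_width: 0.0353
finger_force: 39.9
```

Run:
```python
from h import *
plan([car(.042,-.064,.10)+(11.31,),car(.042,-.064,.05)+(11.31,),car(.042,-.064,.036)+(11.31,.007)],settle=2)
```

```text
q6 -1.97 yaw -166.5 pos [ 0.5433 -0.0887  0.1054] grip 0.0353 t 13.1
11 rows
[[-0.1001,-0.0184,0.0025,-0.0047,-0.0019,0.0048],[-0.2001,-0.0368,0.005,-0.0047,-0.0019,0.0095],[-0.3002,-0.0551,0.0076,-0.0047,-0.0019,0.0143],[-0.4002,-0.0735,0.0101,-0.0047,-0.0019,0.0191],[-0.5003,-0.0919,0.0126,-0.0047,-0.0019,0.0238],[-0.5007,-0.091,0.1376,-0.0047,-0.0019,0.0238],[-0.5007,-0.0909,0.1493,-0.0047,-0.0019,0.0238],[-0.5008,-0.0908,0.1609,-0.0047,-0.0019,0.0238],[-0.5008,-0.0907,0.1726,-0.0047,-0.0019,0.0238],[-0.5008,-0.0907,0.1726,-0.0047,-0.0019,0.0238],[-0.5008,-0.0907,0.1726,-0.0047,-0.0019,0.0238]]
```

>>> play_rows --moves '[[[-0.1,-0.018,0,0,0,0.005],[-0.2,-0.037,0,0,0,0.01],[-0.3,-0.055,0,0,0,0.014],[-0.4,-0.073,0,0,0,0.019],[-0.5,-0.091,0,0,0,0.024],[-0.5,-0.091,0,0,0,0.024],[-0.5,-0.091,0.08,0,0,0.024],[-0.5,-0.091,0.08,0,0,0.024],[-0.5,-0.091,0.08,0,0,0.024],[-0.5,-0.091,0.08,0,0,0.024]]]'

```text
time: 14.35
tcp_pos: [0.5301, 0.1145, 0.07]
tcp_rot: [-0.001, 0.773, -0.634, 0.001]
force: [0.7, -0.5, -0.5]
grip_width: 0.0357
finger_force: 40.1
```

Run:
```python
from h import *
plan([car(.042,-.064,.05)+(11.31,),car(.042,-.064,.0345)+(11.31,.006)],settle=2)
print(car(.042,-.064))
```

```text
q6 -1.55 yaw -168.7 pos [0.5301 0.1145 0.07  ] grip 0.0357 t 14.35
6 rows
[[0.0011,-0.0058,0.05,-0.001,-0.0,-0.0006],[0.0011,-0.0058,0.0629,-0.001,-0.0,-0.0006],[0.0011,-0.0058,0.0758,-0.001,-0.0,-0.0006],[0.0011,-0.0057,0.0887,-0.001,-0.0,-0.0006],[0.0011,-0.0057,0.0887,-0.001,-0.0,-0.0006],[0.0011,-0.0057,0.0887,-0.001,-0.0,-0.0006]]
(np.float64(0.5325358852827445), np.float64(0.11447977776201101), 0)
```

>>> play_rows --moves '[[[0.001,-0.006,0.05,0,0,0],[0.001,-0.006,0.063,0,0,0],[0.001,-0.006,0.076,0,0,0],[0.001,-0.006,0.089,0,0,0],[0.001,-0.006,0.089,0,0,0],[0.001,-0.006,0.089,0,0,0]]]'

```text
time: 15.1
tcp_pos: [0.5322, 0.1149, 0.0341]
tcp_rot: [-0.0, 0.773, -0.634, 0.0]
force: [-2.2, -2.3, 6.4]
grip_width: 0.0352
finger_force: 41.3
```

>>> play_rows --moves '[[[0,0,0,0,0,0],[0,0,0,0,0,0],[0,0,0,0,0,0],[0,0,-0.1,0,0,0],[0,0,-0.2,0,0,0],[0,0,-0.2,0,0,0],[0,0,-0.2,0,0,0]]]' --gripper -0.3

```text
time: 15.98
tcp_pos: [0.5317, 0.1148, 0.1128]
tcp_rot: [0.0, 0.773, -0.634, -0.0]
force: [-1.2, -0.1, -0.7]
grip_width: 0.0554
finger_force: 0.0
```

Run:
```python
from h import *
P=camera_params("wrist");im=read_camera("wrist")
for o in white(im,"wrist",z=.029,P=P,amin=1500,amax=60000):print("w",o)
print(car(.042,-.064),r.read_state()["tcp_pos"])
for n in("top",):
   for o in white(read_camera(n),n,z=.029,roi=(130,180,270,300)):print(n[0],o)
   for o in white(read_camera(n),n,roi=(300,150,460,300)):print(n[0],o[2])
cv2.imwrite("pics/w4.png",cv2.resize(im[180:400,220:500,::-1],None,fx=2.7,fy=2.7,interpolation=cv2.INTER_CUBIC))
```

```text
w (array([248.9, 182.7]), np.int32(3028), array([0.5835, 0.078 ]), 0.14, 11.3, np.float64(123.0), np.float64(64.0))
w (array([321.1, 256.3]), np.int32(3198), array([0.5328, 0.1146]), 0.99, 11.3, np.float64(37.0), np.float64(36.0))
w (array([321.6, 346.1]), np.int32(2463), array([0.52  , 0.1774]), 0.8, 11.3, np.float64(39.0), np.float64(40.0))
(np.float64(0.5325358852827445), np.float64(0.11447977776201101), 0) [0.53122363 0.11471717 0.11220047]
t (array([254. , 209.3]), np.int32(224), array([0.5475, 0.0633]), 0.54, 6.4, np.float64(15.0), np.float64(113.0))
t (array([232.8, 216. ]), np.int32(137), array([0.5337, 0.1052]), 0.92, 10.1, np.float64(15.0), np.float64(39.0))
t [ 0.6149 -0.3272]
t [ 0.5275 -0.2094]
t [ 0.4365 -0.1072]
t [ 0.4331 -0.2313]
t [ 0.4298 -0.3225]
```

View pics/w4.png

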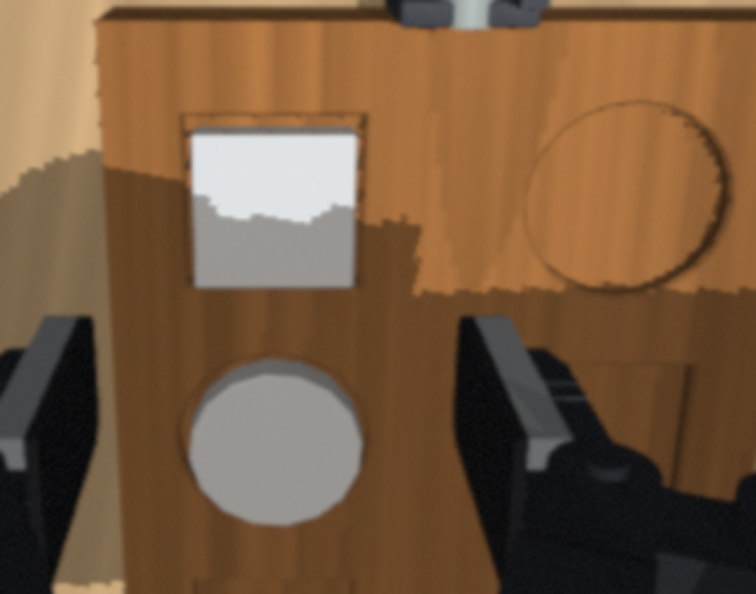

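```bash
sed -i 's/^C=np.*;CY/C=np.array([0.4788,0.1684]);CY/' h.py
python3 - <<'E'
from h import *
a=(.4382,-.1087)
plan([a+(.10,155.5),a+(.10,155.5),a+(.03,155.5),a+(.0125,155.5,.01)],step=.05,settle=2)
E
```

```text
q6 -1.56 yaw -168.7 pos [0.531  0.1147 0.1119] grip 0.0554 t 16.12
12 rows
[[0.1004,0.0674,0.0061,0.0015,-0.0001,0.0796],[0.2009,0.1348,0.0123,0.0015,-0.0002,0.1591],[0.3013,0.2022,0.0184,0.0015,-0.0003,0.2387],[0.4017,0.2696,0.0245,0.0015,-0.0004,0.3182],[0.5021,0.337,0.0306,0.0015,-0.0005,0.3978],[0.5021,0.337,0.0306,0.0015,-0.0005,0.3978],[0.5021,0.3368,0.1181,0.0015,-0.0005,0.3978],[0.5021,0.3365,0.2056,0.0015,-0.0005,0.3978],[0.5021,0.3365,0.2275,0.0015,-0.0005,0.3978],[0.5021,0.3364,0.2494,0.0015,-0.0005,0.3978],[0.5021,0.3364,0.2494,0.0015,-0.0005,0.3978],[0.5021,0.3364,0.2494,0.0015,-0.0005,0.3978]]
```

>>> play_rows --moves '[[[0.1,0.067,0.006,0,0,0.08],[0.201,0.135,0.012,0,0,0.159],[0.301,0.202,0.018,0,0,0.239],[0.402,0.27,0.025,0,0,0.318],[0.502,0.337,0.031,0,0,0.398],[0.502,0.337,0.031,0,0,0.398],[0.502,0.337,0.118,0,0,0.398],[0.502,0.3365,0.206,0,0,0.398],[0.502,0.3365,0.228,0,0,0.398],[0.502,0.3365,0.249,0,0,0.398],[0.502,0.3365,0.249,0,0,0.398],[0.502,0.3365,0.249,0,0,0.398]]]'

```text
time: 17.62
tcp_pos: [0.44, -0.1085, 0.0146]
tcp_rot: [0.001, -0.541, 0.841, -0.001]
force: [1.0, -0.9, 0.5]
grip_width: 0.056
finger_force: 0.0
```

>>> play_rows --moves '[[[0,0,0,0,0,0],[0,0,0,0,0,0],[0,0,0,0,0,0],[0,0,0,0,0,0],[0,0,-0.1,0,0,0],[0,0,-0.22,0,0,0],[0,0,-0.22,0,0,0],[0,0,-0.22,0,0,0],[0,0,-0.22,0,0,0]]]' --gripper 1

```text
time: 18.75
tcp_pos: [0.4383, -0.1082, 0.1004]
tcp_rot: [-0.001, -0.541, 0.841, 0.001]
force: [-0.2, -1.1, -0.3]
grip_width: 0.0347
finger_force: 39.9
```

Run:
```python
from h import *
a=car(-.042,0)[:2];plan([a+(.10,11.31),a+(.065,11.31)],settle=3)
```

```text
q6 -1.38 yaw 155.5 pos [ 0.4383 -0.1082  0.1004] grip 0.0347 t 18.75
10 rows
[[-0.1016,0.0467,0.0002,0.0014,-0.0002,-0.0664],[-0.2032,0.0934,0.0005,0.0014,-0.0001,-0.1327],[-0.3049,0.1401,0.0007,0.0014,-0.0001,-0.1991],[-0.4065,0.1867,0.001,0.0014,0.0,-0.2655],[-0.5081,0.2334,0.0012,0.0014,0.0001,-0.3318],[-0.6097,0.2801,0.0015,0.0014,0.0002,-0.3982],[-0.6098,0.2799,0.089,0.0014,0.0002,-0.3982],[-0.6098,0.2799,0.089,0.0014,0.0002,-0.3982],[-0.6098,0.2799,0.089,0.0014,0.0002,-0.3982],[-0.6098,0.2799,0.089,0.0014,0.0002,-0.3982]]
```

>>> play_rows --moves '[[[-0.102,0.047,0,0,0,-0.066],[-0.203,0.093,0,0,0,-0.133],[-0.305,0.14,0,0,0,-0.199],[-0.407,0.187,0,0,0,-0.266],[-0.508,0.233,0,0,0,-0.332],[-0.61,0.28,0,0,0,-0.398],[-0.61,0.28,0.088,0,0,-0.398],[-0.61,0.28,0.088,0,0,-0.398],[-0.61,0.28,0.088,0,0,-0.398],[-0.61,0.28,0.088,0,0,-0.398]]]'

```text
time: 20.0
tcp_pos: [0.4393, 0.1597, 0.0675]
tcp_rot: [-0.001, 0.773, -0.634, 0.0]
force: [0.5, -0.2, -0.1]
grip_width: 0.0346
finger_force: 40.0
```

Run:
```python
from h import *
a=car(-.042,0)[:2];plan([a+(.045,11.31),a+(.0345,11.31,.005)],settle=3)
```

```text
q6 -1.42 yaw -168.8 pos [0.4393 0.1597 0.0675] grip 0.0346 t 20.0
7 rows
[[-0.0019,0.0039,0.0562,-0.0008,0.0001,-0.0008],[-0.0019,0.0039,0.0649,-0.0008,0.0001,-0.0008],[-0.0019,0.004,0.0737,-0.0008,0.0001,-0.0008],[-0.0019,0.004,0.0824,-0.0008,0.0001,-0.0008],[-0.0019,0.004,0.0824,-0.0008,0.0001,-0.0008],[-0.0019,0.004,0.0824,-0.0008,0.0001,-0.0008],[-0.0019,0.004,0.0824,-0.0008,0.0001,-0.0008]]
```

>>> play_rows --moves '[[[-0.002,0.004,0.056,0,0,-0.001],[-0.002,0.004,0.065,0,0,-0.001],[-0.002,0.004,0.074,0,0,-0.001],[-0.002,0.004,0.082,0,0,-0.001],[-0.002,0.004,0.082,0,0,-0.001],[-0.002,0.004,0.082,0,0,-0.001]]]'

```text
time: 20.75
tcp_pos: [0.4375, 0.1606, 0.0348]
tcp_rot: [-0.001, 0.774, -0.634, 0.001]
force: [-2.5, -1.8, 6.8]
grip_width: 0.0348
finger_force: 42.2
```

>>> play_rows --moves '[[[0,0,0,0,0,0],[0,0,0,0,0,0],[0,0,0,0,0,0],[0,0,-0.1,0,0,0],[0,0,-0.2,0,0,0],[0,0,-0.2,0,0,0],[0,0,-0.2,0,0,0],[0,0,-0.2,0,0,0]]]' --gripper -0.3

```text
time: 21.75
tcp_pos: [0.4361, 0.1602, 0.1124]
tcp_rot: [0.001, 0.774, -0.633, -0.001]
force: [-0.1, -0.7, 0.5]
grip_width: 0.0557
finger_force: 0.0
```

Run:
```python
from h import *
P=camera_params("wrist");im=read_camera("wrist")
for o in white(im,"wrist",z=.029,P=P,amin=1500,amax=60000):print("w",o)
print(car(-.042,0),r.read_state()["tcp_pos"])
for o in white(read_camera("top"),"top",roi=(300,150,460,300)):print(o[2])
for o in white(read_camera("scene"),"scene",roi=(140,130,320,300)):print('s',o[2])
cv2.imwrite("pics/w5.png",cv2.resize(im[180:400,220:500,::-1],None,fx=2.7,fy=2.7,interpolation=cv2.INTER_CUBIC))
a=(.5290,-.2108)
plan([a+(.10,11.3),a+(.10,11.3),a+(.03,11.3),a+(.0125,11.3,.01)],step=.055,settle=3)
```

```text
w (array([82.8, 64.8]), np.int32(3892), array([0.5843, 0.0785]), 0.13, 11.4, np.float64(120.0), np.float64(68.0))
w (array([174.3, 154.5]), np.int32(4371), array([0.5321, 0.1159]), 0.92, 3.2, np.float64(38.0), np.float64(40.0))
w (array([186. , 257.4]), np.int32(3424), array([0.5197, 0.1772]), 0.81, 70.0, np.float64(41.0), np.float64(41.0))
w (array([319.2, 253.1]), np.int32(3323), array([0.4387, 0.158 ]), 0.97, 11.4, np.float64(37.0), np.float64(37.0))
(np.float64(0.4376156213285877), np.float64(0.16016307378631314), 0) [0.43611535 0.16024922 0.11249564]
[ 0.6153 -0.3286]
[ 0.5275 -0.2093]
[ 0.4333 -0.2313]
[ 0.4298 -0.3226]
s [ 0.4286 -0.3237]
s [ 0.4114 -0.2387]
s [ 0.5262 -0.2101]
s [ 0.5908 -0.3425]
q6 -1.42 yaw -168.6 pos [0.4363 0.1604 0.1128] grip 0.0557 t 21.9
15 rows
[[0.1365,-0.0063,0.0046,0.0011,-0.0002,0.0001],[0.273,-0.0125,0.0092,0.0011,-0.0002,0.0003],[0.4094,-0.0188,0.0138,0.0011,-0.0002,0.0004],[0.5459,-0.0251,0.0183,0.0011,-0.0002,0.0006],[0.6824,-0.0313,0.0229,0.0011,-0.0002,0.0007],[0.8189,-0.0376,0.0275,0.0011,-0.0002,0.0009],[0.9553,-0.0438,0.0321,0.0011,-0.0002,0.001],[0.9553,-0.0438,0.0321,0.0011,-0.0002,0.001],[0.9553,-0.044,0.1196,0.0011,-0.0002,0.001],[0.9553,-0.0441,0.2071,0.0011,-0.0002,0.001],[0.9553,-0.0442,0.229,0.0011,-0.0002,0.001],[0.9553,-0.0442,0.2508,0.0011,-0.0002,0.001],[0.9553,-0.0442,0.2508,0.0011,-0.0002,0.001],[0.9553,-0.0442,0.2508,0.0011,-0.0002,0.001],[0.9553,-0.0442,0.2508,0.0011,-0.0002,0.001]]
```

View pics/w5.png

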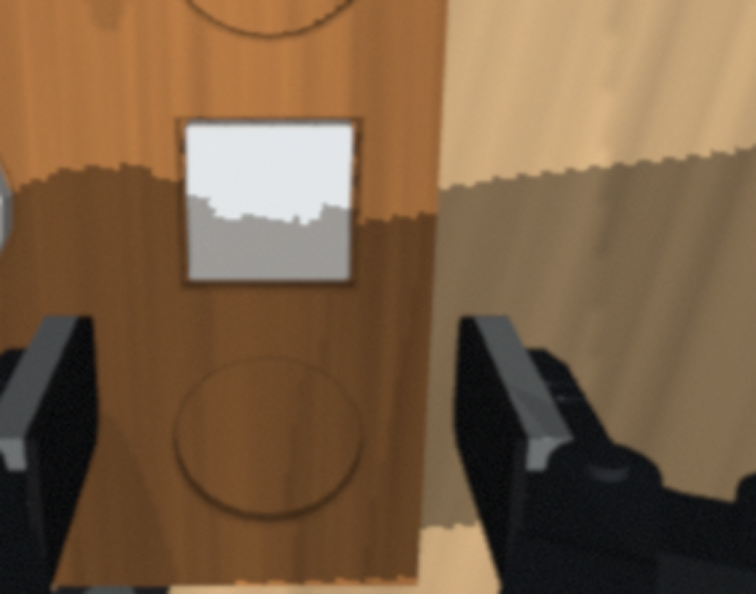

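>>> play_rows --moves '[[[0.136,-0.006,0.005,0,0,0],[0.273,-0.012,0.009,0,0,0],[0.409,-0.019,0.014,0,0,0],[0.546,-0.025,0.018,0,0,0],[0.682,-0.031,0.023,0,0,0],[0.819,-0.038,0.028,0,0,0],[0.955,-0.044,0.032,0,0,0],[0.955,-0.044,0.032,0,0,0],[0.955,-0.044,0.12,0,0,0],[0.955,-0.044,0.207,0,0,0],[0.955,-0.044,0.229,0,0,0],[0.955,-0.044,0.251,0,0,0],[0.955,-0.044,0.251,0,0,0],[0.955,-0.044,0.251,0,0,0]]]'

```text
time: 23.65
tcp_pos: [0.5303, -0.2106, 0.0144]
tcp_rot: [-0.0, 0.774, -0.633, 0.001]
force: [0.0, 0.4, 0.8]
grip_width: 0.0559
finger_force: 0.0
```

>>> play_rows --moves '[[[0,0,0,0,0,0],[0,0,0,0,0,0],[0,0,0,0,0,0],[0,0,0,0,0,0],[0,0,-0.1,0,0,0],[0,0,-0.22,0,0,0],[0,0,-0.22,0,0,0],[0,0,-0.22,0,0,0],[0,0,-0.22,0,0,0]]]' --gripper 1

```text
time: 24.78
tcp_pos: [0.5288, -0.2102, 0.1]
tcp_rot: [0.0, 0.774, -0.633, -0.001]
force: [-0.5, 0.0, -0.4]
grip_width: -0.0
finger_force: 0.0
```

Run:
```python
from h import *
a=car(-.042,-.064)[:2];plan([a+(.10,11.31),a+(.065,11.31)],step=.055,settle=3)
```

```text
q6 -2.15 yaw -168.6 pos [ 0.5288 -0.2102  0.1   ] grip -0.0 t 24.77
10 rows
[[-0.1321,0.0068,0.0002,0.0012,0.0007,0.0001],[-0.2642,0.0136,0.0004,0.0012,0.0007,0.0003],[-0.3963,0.0204,0.0005,0.0012,0.0007,0.0004],[-0.5284,0.0272,0.0007,0.0012,0.0007,0.0006],[-0.6605,0.034,0.0009,0.0012,0.0007,0.0007],[-0.7927,0.0408,0.0011,0.0012,0.0007,0.0009],[-0.7926,0.0406,0.0886,0.0012,0.0007,0.0009],[-0.7926,0.0406,0.0886,0.0012,0.0007,0.0009],[-0.7926,0.0406,0.0886,0.0012,0.0007,0.0009],[-0.7926,0.0406,0.0886,0.0012,0.0007,0.0009]]
```

Missed (or slipped). Open and look.

>>> play_rows --moves '[[[0,0,-0.02,0,0,0],[0,0,-0.02,0,0,0],[0,0,-0.02,0,0,0]]]' --gripper -0.3

```text
time: 25.15
tcp_pos: [0.5296, -0.2105, 0.1092]
tcp_rot: [0.0, 0.774, -0.633, -0.0]
force: [0.2, 0.3, 0.5]
grip_width: 0.0545
finger_force: 0.0
```

Run:
```python
from h import *
im=det()
cv2.imwrite("pics/w6.png",im[:,:,::-1])
```

```text
w (array([202.2,  28.9]), np.int32(4337), array([ 0.6224, -0.3251]), 0.84, 11.4, np.float64(44.0), np.float64(33.0))
w (array([521.6, 102.6]), np.int32(4333), array([ 0.4316, -0.3237]), 0.81, 57.9, np.float64(42.0), np.float64(42.0))
w (array([322.1, 238.7]), np.int32(1987), array([ 0.5315, -0.2174]), 0.76, 8.6, np.float64(28.0), np.float64(42.0))
w (array([486.4, 265.1]), np.int32(1716), array([ 0.4187, -0.2212]), 0.57, 40.5, np.float64(38.0), np.float64(38.0))
t [ 0.5328 -0.2022] 65.1
s [ 0.4117 -0.2384] 24.8
s [ 0.5905 -0.3425] 80.1
s [ 0.5291 -0.2171] 10.3
```

View pics/w6.png

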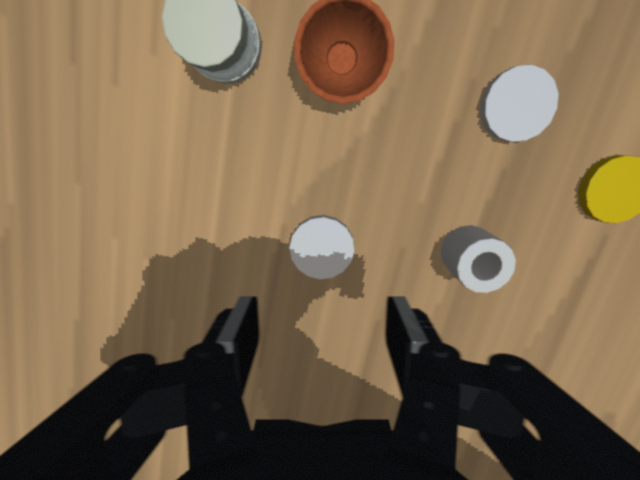

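Run:
```python
from h import *
P=camera_params("wrist")
print(ray("wrist",(322,247.3),.009,P))
a=tuple(ray("wrist",(322,247.3),.009,P)[:2])
plan([a+(.03,11.3),a+(.010,11.3,.01)],step=.04,settle=3)
```

```text
[ 0.53023462 -0.21152892  0.009     ]
q6 -2.15 yaw -168.6 pos [ 0.5295 -0.2104  0.1091] grip 0.0552 t 25.3
7 rows
[[0.0016,-0.0007,0.0989,0.0001,0.0001,0.0005],[0.0031,-0.0014,0.1978,0.0001,0.0001,0.0011],[0.0032,-0.0014,0.2228,0.0001,0.0001,0.0011],[0.0032,-0.0014,0.2478,0.0001,0.0001,0.0011],[0.0032,-0.0014,0.2478,0.0001,0.0001,0.0011],[0.0032,-0.0014,0.2478,0.0001,0.0001,0.0011],[0.0032,-0.0014,0.2478,0.0001,0.0001,0.0011]]
```

>>> play_rows --moves '[[[0.002,-0.001,0.099,0,0,0],[0.003,-0.001,0.198,0,0,0],[0.003,-0.001,0.223,0,0,0],[0.003,-0.001,0.248,0,0,0],[0.003,-0.001,0.248,0,0,0],[0.003,-0.001,0.248,0,0,0],[0.003,-0.001,0.248,0,0,0]]]'

```text
time: 26.18
tcp_pos: [0.5309, -0.2118, 0.0111]
tcp_rot: [-0.0, 0.774, -0.633, 0.001]
force: [-0.9, 0.3, 0.0]
grip_width: 0.0551
finger_force: 0.0
```

>>> play_rows --moves '[[[0,0,0,0,0,0],[0,0,0,0,0,0],[0,0,0,0,0,0],[0,0,0,0,0,0]]]' --gripper 1

```text
time: 26.68
tcp_pos: [0.5307, -0.2118, 0.0113]
tcp_rot: [-0.0, 0.774, -0.633, 0.001]
force: [-1.4, 0.6, 5.6]
grip_width: 0.0412
finger_force: 39.7
```

>>> play_rows --moves '[[[0,0,-0.04,0,0,0],[0,0,-0.1,0,0,0],[0,0,-0.16,0,0,0],[0,0,-0.22,0,0,0],[0,0,-0.22,0,0,0],[0,0,-0.22,0,0,0],[0,0,-0.22,0,0,0]]]'

```text
time: 27.55
tcp_pos: [0.5295, -0.2113, 0.097]
tcp_rot: [0.0, 0.774, -0.633, -0.001]
force: [-0.7, 0.4, 0.4]
grip_width: 0.0412
finger_force: 40.4
```

Run:
```python
from h import *
a=car(-.042,-.064)[:2];plan([a+(.10,11.31),a+(.065,11.31)],step=.055,settle=3)
```

```text
q6 -2.15 yaw -168.6 pos [ 0.5295 -0.2113  0.097 ] grip 0.0412 t 27.55
10 rows
[[-0.1326,0.007,-0.0011,0.001,0.0007,0.0002],[-0.2653,0.014,-0.0022,0.001,0.0007,0.0003],[-0.3979,0.021,-0.0033,0.001,0.0007,0.0005],[-0.5305,0.028,-0.0044,0.001,0.0007,0.0006],[-0.6631,0.0351,-0.0055,0.001,0.0007,0.0008],[-0.7958,0.0421,-0.0066,0.001,0.0007,0.0009],[-0.7957,0.0419,0.0809,0.001,0.0007,0.0009],[-0.7957,0.0419,0.0809,0.001,0.0007,0.0009],[-0.7957,0.0419,0.0809,0.001,0.0007,0.0009],[-0.7957,0.0419,0.0809,0.001,0.0007,0.0009]]
```

>>> play_rows --moves '[[[-0.133,0.007,0,0,0,0],[-0.265,0.014,0,0,0,0],[-0.398,0.021,0,0,0,0],[-0.53,0.028,0,0,0,0],[-0.663,0.035,0,0,0,0],[-0.796,0.042,0,0,0,0],[-0.796,0.042,0.08,0,0,0],[-0.796,0.042,0.08,0,0,0],[-0.796,0.042,0.08,0,0,0],[-0.796,0.042,0.08,0,0,0]]]'

```text
time: 28.8
tcp_pos: [0.4516, 0.0967, 0.067]
tcp_rot: [-0.0, 0.773, -0.634, 0.0]
force: [-0.7, -0.3, -0.6]
grip_width: 0.0409
finger_force: 40.6
```

Run:
```python
from h import *
a=car(-.042,-.064)[:2];plan([a+(.045,11.31),a+(.033,11.31,.005)],settle=3)
```

```text
q6 -1.56 yaw -168.7 pos [0.4516 0.0967 0.067 ] grip 0.0409 t 28.8
7 rows
[[-0.0024,0.0033,0.0549,-0.0008,-0.0,0.0],[-0.0024,0.0033,0.0649,-0.0008,-0.0,0.0],[-0.0024,0.0033,0.0749,-0.0008,-0.0,0.0],[-0.0024,0.0033,0.0849,-0.0008,-0.0,0.0],[-0.0024,0.0033,0.0849,-0.0008,-0.0,0.0],[-0.0024,0.0033,0.0849,-0.0008,-0.0,0.0],[-0.0024,0.0033,0.0849,-0.0008,-0.0,0.0]]
```

>>> play_rows --moves '[[[-0.002,0.003,0.055,0,0,0],[-0.002,0.003,0.065,0,0,0],[-0.002,0.003,0.075,0,0,0],[-0.002,0.003,0.085,0,0,0],[-0.002,0.003,0.085,0,0,0],[-0.002,0.003,0.085,0,0,0]]]'

```text
time: 29.55
tcp_pos: [0.4497, 0.0978, 0.0323]
tcp_rot: [-0.0, 0.774, -0.633, 0.0]
force: [0.1, 0.4, 0.3]
grip_width: 0.041
finger_force: 40.6
```

>>> play_rows --moves '[[[0,0,0,0,0,0],[0,0,0,0,0,0],[0,0,0,0,0,0],[0,0,-0.1,0,0,0],[0,0,-0.2,0,0,0],[0,0,-0.2,0,0,0],[0,0,-0.2,0,0,0],[0,0,-0.2,0,0,0]]]' --gripper -0.3

```text
time: 30.55
tcp_pos: [0.4487, 0.0976, 0.1109]
tcp_rot: [0.001, 0.774, -0.633, -0.001]
force: [0.4, 0.4, -0.2]
grip_width: 0.0555
finger_force: 0.0
```

Run:
```python
from h import *
P=camera_params("wrist");im=read_camera("wrist")
for o in white(im,"wrist",z=.029,P=P,amin=1500,amax=60000):print("w",o)
print(car(-.042,-.064),r.read_state()["tcp_pos"])
for o in white(read_camera("top"),"top",roi=(300,150,460,300)):print(o[2])
for o in white(read_camera("scene"),"scene",roi=(140,130,320,300)):print('s',o[2])
cv2.imwrite("pics/w7.png",cv2.resize(im[180:400,180:460,::-1],None,fx=2.7,fy=2.7,interpolation=cv2.INTER_CUBIC))
a=(.4315,-.3239)
plan([a+(.10,11.3)],step=.055,settle=3)
```

```text
w (array([100.3, 186.4]), np.int32(2674), array([0.5851, 0.0799]), 0.12, 11.4, np.float64(123.0), np.float64(67.0))
w (array([320.9, 245.6]), np.int32(1846), array([0.4513, 0.09  ]), 0.74, 13.4, np.float64(40.0), np.float64(24.0))
w (array([183.1, 249.3]), np.int32(2172), array([0.5341, 0.109 ]), 0.86, 12.6, np.float64(38.0), np.float64(26.0))
(np.float64(0.4501671279399201), np.float64(0.0974059253346373), 0) [0.44872876 0.09761726 0.11091686]
[ 0.6154 -0.328 ]
[ 0.4333 -0.2313]
[ 0.4299 -0.3226]
s [ 0.4286 -0.3239]
s [ 0.4113 -0.2389]
s [ 0.5908 -0.3424]
q6 -1.56 yaw -168.6 pos [0.449  0.0977 0.1112] grip 0.0557 t 30.7
11 rows
[[0.1281,0.0314,0.0036,0.0011,-0.0,0.0001],[0.2561,0.0627,0.0071,0.0011,-0.0,0.0003],[0.3842,0.0941,0.0107,0.0011,-0.0,0.0004],[0.5123,0.1254,0.0142,0.0011,-0.0,0.0005],[0.6403,0.1568,0.0178,0.0011,-0.0,0.0006],[0.7684,0.1882,0.0213,0.0011,-0.0,0.0008],[0.8964,0.2195,0.0249,0.0011,-0.0,0.0009],[1.0245,0.2509,0.0284,0.0011,-0.0,0.001],[1.0245,0.2509,0.0284,0.0011,-0.0,0.001],[1.0245,0.2509,0.0284,0.0011,-0.0,0.001],[1.0245,0.2509,0.0284,0.0011,-0.0,0.001]]
```

View pics/w7.png

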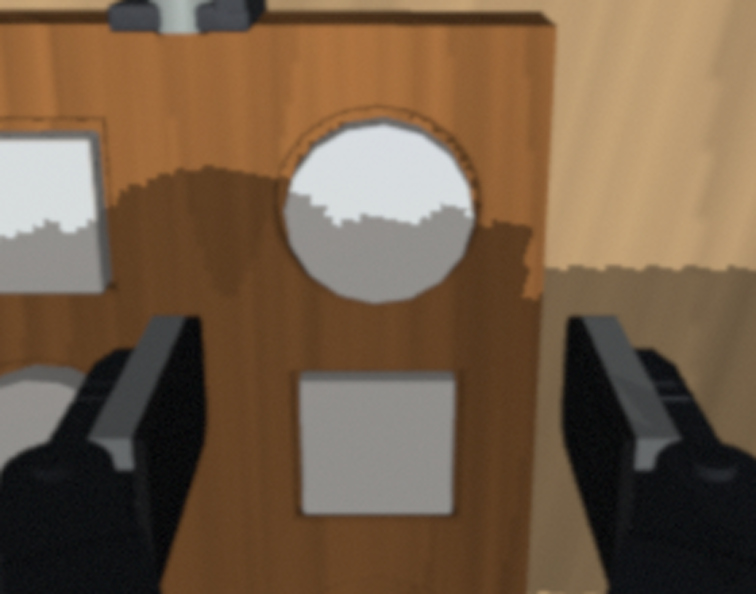

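>>> play_rows --moves '[[[0.128,0.031,0,0,0,0],[0.256,0.063,0,0,0,0],[0.384,0.094,0,0,0,0],[0.512,0.125,0,0,0,0],[0.64,0.157,0,0,0,0],[0.768,0.188,0,0,0,0],[0.88,0.22,0,0,0,0],[0.99,0.251,0,0,0,0],[0.99,0.251,0,0,0,0],[0.99,0.251,0,0,0,0],[0.99,0.251,0,0,0,0]]]'

```text
time: 32.08
tcp_pos: [0.4293, -0.3091, 0.1119]
tcp_rot: [-0.0, 0.774, -0.633, -0.0]
force: [-0.5, -1.2, 0.4]
grip_width: 0.0554
finger_force: 0.0
```

Run:
```python
from h import *
det()
a=(.4315,-.3239)
plan([a+(.10,11.3),a+(.03,11.3),a+(.010,11.3,.01)],step=.04,settle=3)
```

```text
w (array([ 13.9, 187.2]), np.int32(1773), array([ 0.6323, -0.3095]), 0.8, 11.5, np.float64(21.0), np.float64(44.0))
w (array([324.7, 225.5]), np.int32(3146), array([ 0.4311, -0.3245]), 0.81, 11.5, np.float64(41.0), np.float64(42.0))
t [ 0.6153 -0.3279] 0.5
t [ 0.4299 -0.3226] 0.2
t [ 0.4322 -0.2317] 0.2
s [ 0.4286 -0.324 ] 24.8
s [ 0.5907 -0.3422] 80.1
q6 -2.4 yaw -168.5 pos [ 0.4295 -0.3093  0.1122] grip 0.0552 t 32.23
8 rows
[[0.0367,0.0024,0.0306,-0.0001,-0.0,0.0019],[0.0367,0.0024,0.1181,-0.0001,-0.0,0.0019],[0.0367,0.0024,0.2056,-0.0001,-0.0,0.0019],[0.0367,0.0024,0.2306,-0.0001,-0.0,0.0019],[0.0367,0.0024,0.2556,-0.0001,-0.0,0.0019],[0.0367,0.0024,0.2556,-0.0001,-0.0,0.0019],[0.0367,0.0024,0.2556,-0.0001,-0.0,0.0019],[0.0367,0.0024,0.2556,-0.0001,-0.0,0.0019]]
```

>>> play_rows --moves '[[[0.037,0.002,0.031,0,0,0],[0.037,0.002,0.118,0,0,0],[0.037,0.002,0.206,0,0,0],[0.037,0.002,0.231,0,0,0],[0.037,0.002,0.255,0,0,0],[0.037,0.002,0.255,0,0,0],[0.037,0.002,0.255,0,0,0],[0.037,0.002,0.255,0,0,0]]]'

```text
time: 33.22
tcp_pos: [0.432, -0.3253, 0.011]
tcp_rot: [-0.0, 0.774, -0.633, 0.001]
force: [-0.9, -0.2, -0.7]
grip_width: 0.0556
finger_force: 0.0
```

>>> play_rows --moves '[[[0,0,0,0,0,0],[0,0,0,0,0,0],[0,0,0,0,0,0],[0,0,0,0,0,0]]]' --gripper 1

```text
time: 33.72
tcp_pos: [0.4318, -0.3252, 0.0112]
tcp_rot: [0.0, 0.774, -0.633, 0.001]
force: [-0.4, 0.2, 6.2]
grip_width: 0.0414
finger_force: 39.6
```

>>> play_rows --moves '[[[0,0,-0.04,0,0,0],[0,0,-0.1,0,0,0],[0,0,-0.16,0,0,0],[0,0,-0.22,0,0,0],[0,0,-0.22,0,0,0],[0,0,-0.22,0,0,0],[0,0,-0.22,0,0,0]]]'

```text
time: 34.6
tcp_pos: [0.4309, -0.3245, 0.0971]
tcp_rot: [0.0, 0.774, -0.633, -0.001]
force: [-0.3, -0.0, -0.5]
grip_width: 0.0409
finger_force: 40.5
```

Run:
```python
from h import *
a=car(-.042,.064)[:2];plan([a+(.10,11.31)],step=.055,settle=3)
```

```text
q6 -2.42 yaw -168.6 pos [ 0.4309 -0.3245  0.0971] grip 0.0409 t 34.6
13 rows
[[-0.1344,-0.0256,-0.0006,0.0008,0.0009,0.0001],[-0.2689,-0.0512,-0.0012,0.0008,0.0009,0.0002],[-0.4033,-0.0768,-0.0017,0.0008,0.0009,0.0003],[-0.5378,-0.1024,-0.0023,0.0008,0.0009,0.0004],[-0.6722,-0.1281,-0.0029,0.0008,0.0009,0.0005],[-0.8066,-0.1537,-0.0035,0.0008,0.0009,0.0006],[-0.9411,-0.1793,-0.0041,0.0008,0.0009,0.0007],[-1.0755,-0.2049,-0.0046,0.0008,0.0009,0.0008],[-1.21,-0.2305,-0.0052,0.0008,0.0009,0.0008],[-1.3444,-0.2561,-0.0058,0.0008,0.0009,0.0009],[-1.3444,-0.2561,-0.0058,0.0008,0.0009,0.0009],[-1.3444,-0.2561,-0.0058,0.0008,0.0009,0.0009],[-1.3444,-0.2561,-0.0058,0.0008,0.0009,0.0009]]
```

>>> play_rows --moves '[[[-0.134,-0.026,0,0,0,0],[-0.269,-0.051,0,0,0,0],[-0.403,-0.077,0,0,0,0],[-0.538,-0.102,0,0,0,0],[-0.672,-0.128,0,0,0,0],[-0.807,-0.154,0,0,0,0],[-0.941,-0.18,0,0,0,0],[-0.941,-0.18,0,0,0,0],[-0.941,-0.18,0,0,0,0],[-0.941,-0.18,0,0,0,0]]]'

```text
time: 35.85
tcp_pos: [0.4275, 0.0573, 0.0978]
tcp_rot: [0.0, 0.773, -0.634, -0.0]
force: [-0.4, -0.1, 0.6]
grip_width: 0.0412
finger_force: 40.5
```

Run:
```python
from h import *
a=car(-.042,.063)[:2];plan([a+(.10,11.31),a+(.065,11.31)],step=.055,settle=3)
```

```text
q6 -1.63 yaw -168.7 pos [0.4275 0.0573 0.0978] grip 0.0412 t 35.85
7 rows
[[-0.1349,-0.025,-0.0019,0.0005,-0.0001,-0.0001],[-0.2699,-0.05,-0.0038,0.0005,-0.0001,-0.0002],[-0.4048,-0.075,-0.0057,0.0005,-0.0001,-0.0002],[-0.4048,-0.0751,0.0818,0.0005,-0.0001,-0.0002],[-0.4048,-0.0751,0.0818,0.0005,-0.0001,-0.0002],[-0.4048,-0.0751,0.0818,0.0005,-0.0001,-0.0002],[-0.4048,-0.0751,0.0818,0.0005,-0.0001,-0.0002]]
```

>>> play_rows --moves '[[[-0.135,-0.025,-0.002,0,0,0],[-0.27,-0.05,-0.004,0,0,0],[-0.405,-0.075,-0.006,0,0,0],[-0.405,-0.075,-0.006,0,0,0],[-0.405,-0.075,0.08,0,0,0],[-0.405,-0.075,0.08,0,0,0],[-0.405,-0.075,0.08,0,0,0],[-0.405,-0.075,0.08,0,0,0]]]'

```text
time: 36.85
tcp_pos: [0.426, 0.2227, 0.0673]
tcp_rot: [-0.001, 0.773, -0.634, 0.0]
force: [-1.5, -0.0, -0.2]
grip_width: 0.0413
finger_force: 40.6
```

Run:
```python
from h import *
a=car(-.042,.063)[:2];plan([a+(.045,11.31),a+(.033,11.31,.005)],settle=3)
```

```text
q6 -1.29 yaw -168.7 pos [0.426  0.2227 0.0673] grip 0.0413 t 36.85
7 rows
[[0.0015,0.0024,0.0559,-0.0011,0.0003,0.0],[0.0015,0.0024,0.0659,-0.0011,0.0003,0.0],[0.0015,0.0024,0.0759,-0.0011,0.0003,0.0],[0.0015,0.0024,0.0859,-0.0011,0.0003,0.0],[0.0015,0.0024,0.0859,-0.0011,0.0003,0.0],[0.0015,0.0024,0.0859,-0.0011,0.0003,0.0],[0.0015,0.0024,0.0859,-0.0011,0.0003,0.0]]
```

>>> play_rows --moves '[[[0.001,0.002,0.056,0,0,0],[0.001,0.002,0.066,0,0,0],[0.001,0.002,0.076,0,0,0],[0.001,0.002,0.086,0,0,0],[0.001,0.002,0.086,0,0,0],[0.001,0.002,0.086,0,0,0]]]'

```text
time: 37.6
tcp_pos: [0.4245, 0.2226, 0.0319]
tcp_rot: [-0.0, 0.774, -0.633, 0.0]
force: [0.5, 0.1, 0.2]
grip_width: 0.0413
finger_force: 40.6
```

>>> play_rows --moves '[[[0,0,0,0,0,0],[0,0,0,0,0,0],[0,0,0,0,0,0],[0,0,-0.1,0,0,0],[0,0,-0.2,0,0,0],[0,0,-0.2,0,0,0],[0,0,-0.2,0,0,0],[0,0,-0.2,0,0,0]]]' --gripper -0.3

```text
time: 38.6
tcp_pos: [0.4237, 0.2221, 0.1105]
tcp_rot: [0.001, 0.774, -0.633, -0.0]
force: [1.3, 0.4, 0.4]
grip_width: 0.0556
finger_force: 0.0
```

Run:
```python
from h import *
# hover to look at the whole carrier: park to the -y side, high
plan([(.50,-.03,.24,11.3)],settle=3)
```

```text
q6 -1.29 yaw -168.6 pos [0.4237 0.2221 0.1105] grip 0.0556 t 38.6
9 rows
[[0.1093,-0.0103,-0.0539,0.0013,-0.0004,0.0002],[0.2186,-0.0207,-0.1078,0.0013,-0.0004,0.0003],[0.3279,-0.031,-0.1618,0.0013,-0.0004,0.0005],[0.4371,-0.0413,-0.2157,0.0013,-0.0004,0.0007],[0.5464,-0.0516,-0.2696,0.0013,-0.0004,0.0008],[0.6557,-0.062,-0.3235,0.0013,-0.0004,0.001],[0.6557,-0.062,-0.3235,0.0013,-0.0004,0.001],[0.6557,-0.062,-0.3235,0.0013,-0.0004,0.001],[0.6557,-0.062,-0.3235,0.0013,-0.0004,0.001]]
```

>>> play_rows --moves '[[[-0.05,0,-0.12,0,0,0],[-0.15,0,-0.24,0,0,0],[-0.25,-0.01,-0.35,0,0,0],[-0.35,-0.02,-0.35,0,0,0],[-0.35,-0.02,-0.35,0,0,0],[-0.35,-0.02,-0.35,0,0,0]]]'

```text
time: 39.35
tcp_pos: [0.4042, 0.3606, 0.2503]
tcp_rot: [0.001, 0.774, -0.633, -0.0]
force: [-0.2, -0.2, -0.5]
grip_width: 0.0555
finger_force: 0.0
```

Run:
```python
from h import *
im=read_camera("wrist");P=camera_params("wrist");cv2.imwrite("pics/w8.png",im[:,:,::-1])
for o in white(im,"wrist",z=.029,P=P,amin=600,amax=60000):print("w",o)
for n in("top","scene"):
   for o in white(read_camera(n),n,z=.029,roi=(130,180,270,300) if n=="top" else (350,220,515,340)):print(n[0],o)
for c in((.042,0),(.042,-.064),(-.042,0),(-.042,-.064),(-.042,.064)):print(np.round(car(*c)[:2],4),end=" ")
```

```text
w (array([329.6,  58.1]), np.int32(2110), array([0.425 , 0.2243]), 0.8, 80.5, np.float64(43.0), np.float64(42.0))
w (array([183.9, 108.4]), np.int32(1248), array([0.5465, 0.2911]), 0.12, 64.3, np.float64(59.0), np.float64(137.0))
w (array([ 43.4, 372.4]), np.int32(8843), array([0.6764, 0.6031]), 0.59, 47.4, np.float64(202.0), np.float64(102.0))
t (array([253.3, 203.6]), np.int32(124), array([0.559 , 0.0649]), 0.94, 11.3, np.float64(5.0), np.float64(100.0))
t (array([134.5, 230.8]), np.int32(178), array([0.5028, 0.2968]), 0.39, 8.3, np.float64(15.0), np.float64(124.0))
t (array([226.5, 217.2]), np.int32(356), array([0.531 , 0.1175]), 1.01, 11.0, np.float64(37.0), np.float64(38.0))
t (array([195.1, 223.3]), np.int32(376), array([0.5185, 0.179 ]), 0.85, 0.3, np.float64(41.0), np.float64(42.0))
t (array([234.5, 258.5]), np.int32(387), array([0.4487, 0.0998]), 0.88, 0.2, np.float64(41.0), np.float64(41.0))
t (array([203.4, 264.3]), np.int32(378), array([0.4371, 0.1601]), 0.99, 10.7, np.float64(37.0), np.float64(39.0))
t (array([169.7, 271.1]), np.int32(396), array([0.4237, 0.2249]), 0.86, 0.2, np.float64(41.0), np.float64(43.0))
s (array([395.2, 248.6]), np.int32(290), array([0.4483, 0.1004]), 0.85, 24.7, np.float64(37.0), np.float64(37.0))
s (array([428.3, 255.3]), np.int32(281), array([0.4364, 0.1609]), 0.97, 10.6, np.float64(33.0), np.float64(35.0))
s (array([464.5, 262.3]), np.int32(302), array([0.4228, 0.2258]), 0.83, 69.4, np.float64(38.0), np.float64(38.0))
s (array([388.6, 288.5]), np.int32(322), array([0.531 , 0.1179]), 1.01, 10.7, np.float64(34.0), np.float64(34.0))
s (array([424.2, 295.5]), np.int32(344), array([0.5179, 0.1799]), 0.85, 69.6, np.float64(38.0), np.float64(38.0))
[0.52   0.1766] [0.5325 0.1139] [0.4376 0.1602] [0.4502 0.0974] [0.4251 0.2229]
```

View pics/w8.png

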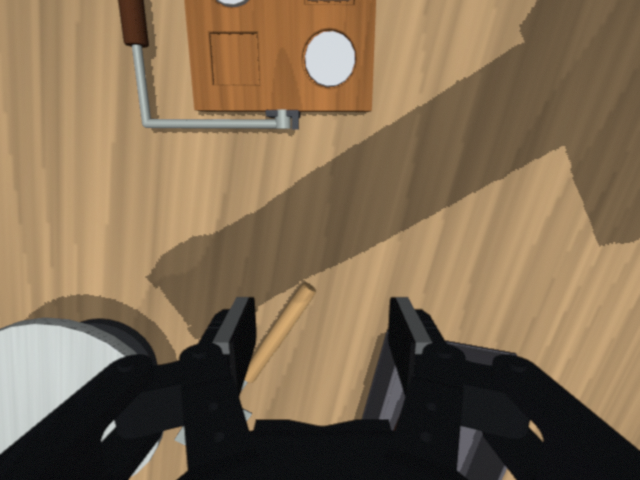

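Run:
```python
from h import *
a=car(.125,0)[:2]
plan([a+(.15,11.31),a+(.09,11.31)],settle=3)
```

```text
q6 -1.04 yaw -168.7 pos [0.4046 0.3602 0.2512] grip 0.0556 t 39.5
11 rows
[[0.0844,-0.0668,0.0422,0.0006,-0.0005,0.0],[0.1688,-0.1335,0.0843,0.0006,-0.0005,0.0],[0.2532,-0.2003,0.1265,0.0006,-0.0005,0.0001],[0.3376,-0.2671,0.1686,0.0006,-0.0005,0.0001],[0.422,-0.3338,0.2108,0.0006,-0.0005,0.0001],[0.5064,-0.4006,0.2529,0.0006,-0.0005,0.0001],[0.5063,-0.4007,0.3279,0.0006,-0.0005,0.0001],[0.5063,-0.4008,0.4029,0.0006,-0.0005,0.0001],[0.5063,-0.4008,0.4029,0.0006,-0.0005,0.0001],[0.5063,-0.4008,0.4029,0.0006,-0.0005,0.0001],[0.5063,-0.4008,0.4029,0.0006,-0.0005,0.0001]]
```

>>> play_rows --moves '[[[0.084,-0.067,0.042,0,0,0],[0.169,-0.134,0.084,0,0,0],[0.253,-0.2,0.126,0,0,0],[0.338,-0.267,0.169,0,0,0],[0.422,-0.334,0.211,0,0,0],[0.506,-0.4,0.253,0,0,0],[0.506,-0.4,0.328,0,0,0],[0.506,-0.4,0.4,0,0,0],[0.506,-0.4,0.4,0,0,0],[0.506,-0.4,0.4,0,0,0],[0.506,-0.4,0.4,0,0,0]]]' --gripper 0.08

```text
time: 40.88
tcp_pos: [0.6022, 0.1947, 0.0935]
tcp_rot: [-0.001, 0.774, -0.633, 0.001]
force: [0.1, -0.3, 0.1]
grip_width: 0.0392
finger_force: 0.0
```

Run:
```python
from h import *
a=car(.125,0)[:2]
plan([a+(.06,11.31),a+(.024,11.31,.012)],settle=3,step=.03)
```

```text
q6 -1.46 yaw -168.6 pos [0.6022 0.1947 0.0935] grip 0.0392 t 40.88
8 rows
[[0.002,0.0016,0.0419,-0.0017,0.0002,0.0004],[0.004,0.0031,0.0838,-0.0017,0.0002,0.0009],[0.004,0.0032,0.1138,-0.0017,0.0002,0.0009],[0.004,0.0033,0.1438,-0.0017,0.0002,0.0009],[0.004,0.0034,0.1738,-0.0017,0.0002,0.0009],[0.004,0.0034,0.1738,-0.0017,0.0002,0.0009],[0.004,0.0034,0.1738,-0.0017,0.0002,0.0009],[0.004,0.0034,0.1738,-0.0017,0.0002,0.0009]]
```

>>> play_rows --moves '[[[0.002,0.002,0.042,0,0,0],[0.004,0.003,0.084,0,0,0],[0.004,0.003,0.114,0,0,0],[0.004,0.003,0.144,0,0,0],[0.004,0.003,0.174,0,0,0],[0.004,0.003,0.174,0,0,0],[0.004,0.003,0.174,0,0,0]]]'

```text
time: 41.75
tcp_pos: [0.6008, 0.1928, 0.0224]
tcp_rot: [-0.0, 0.774, -0.633, 0.0]
force: [-0.0, -0.6, -0.5]
grip_width: 0.0392
finger_force: 0.0
```

>>> play_rows --moves '[[[0,0,0,0,0,0],[0,0,0,0,0,0],[0,0,0,0,0,0],[0,0,0,0,0,0]]]' --gripper 1 --grip_force 30

```text
time: 42.25
tcp_pos: [0.6015, 0.1929, 0.0229]
tcp_rot: [-0.001, 0.774, -0.633, 0.001]
force: [3.1, 1.2, 3.0]
grip_width: 0.019
finger_force: 29.9
```

Run:
```python
from h import *
s=r.read_state();p=s["tcp_pos"];c=car(.125,0);off=np.array([p[0]-c[0],p[1]-c[1],p[2]-.03]);print(off)
w=[]
for th in range(5,91,5):
    t=np.radians(th);q=car(.125*np.cos(t),0,.03+.125*np.sin(t))+off;w.append(tuple(q)+(11.31,))
plan(w,settle=2)
```

```text
[ 1.02440058e-04  1.62412215e-05 -7.07940336e-03]
q6 -1.46 yaw -168.6 pos [0.6015 0.1929 0.0229] grip 0.019 t 42.25
20 rows
[[-0.0,0.0011,-0.0272,-0.0014,0.0001,0.0008],[-0.0,0.0046,-0.0543,-0.0014,0.0001,0.0008],[-0.0,0.0105,-0.0809,-0.0014,0.0001,0.0008],[-0.0,0.0186,-0.1069,-0.0014,0.0001,0.0008],[-0.0001,0.029,-0.1321,-0.0014,0.0001,0.0008],[-0.0001,0.0415,-0.1563,-0.0014,0.0001,0.0008],[-0.0001,0.0561,-0.1794,-0.0014,0.0001,0.0008],[-0.0001,0.0727,-0.201,-0.0014,0.0001,0.0008],[-0.0002,0.091,-0.2212,-0.0014,0.0001,0.0008],[-0.0002,0.1111,-0.2396,-0.0014,0.0001,0.0008],[-0.0002,0.1327,-0.2563,-0.0014,0.0001,0.0008],[-0.0003,0.1557,-0.271,-0.0014,0.0001,0.0008],[-0.0003,0.1798,-0.2836,-0.0014,0.0001,0.0008],[-0.0003,0.205,-0.2941,-0.0014,0.0001,0.0008],[-0.0004,0.231,-0.3024,-0.0014,0.0001,0.0008],[-0.0004,0.2576,-0.3083,-0.0014,0.0001,0.0008],[-0.0004,0.2846,-0.3119,-0.0014,0.0001,0.0008],[-0.0005,0.3118,-0.3132,-0.0014,0.0001,0.0008],[-0.0005,0.3118,-0.3132,-0.0014,0.0001,0.0008],[-0.0005,0.3118,-0.3132,-0.0014,0.0001,0.0008]]
```

>>> play_rows --moves '[[[0,0.001,-0.027,0,0,0],[0,0.005,-0.054,0,0,0],[0,0.01,-0.081,0,0,0],[0,0.019,-0.107,0,0,0],[0,0.029,-0.132,0,0,0],[0,0.041,-0.156,0,0,0],[0,0.056,-0.179,0,0,0],[0,0.073,-0.201,0,0,0],[0,0.091,-0.221,0,0,0],[0,0.111,-0.24,0,0,0],[0,0.133,-0.256,0,0,0],[0,0.156,-0.271,0,0,0],[0,0.18,-0.284,0,0,0],[0,0.205,-0.294,0,0,0],[0,0.231,-0.302,0,0,0],[0,0.258,-0.308,0,0,0],[0,0.285,-0.312,0,0,0],[0,0.312,-0.313,0,0,0],[0,0.314,-0.313,0,0,0],[0,0.314,-0.313,0,0,0]]]'

```text
time: 44.75
tcp_pos: [0.4812, 0.1691, 0.1529]
tcp_rot: [-0.005, 0.774, -0.633, 0.003]
force: [1.6, -1.2, 26.8]
grip_width: 0.0188
finger_force: 33.9
```

Run:
```python
from h import *
s=r.read_state();p=s["tcp_pos"]
a=np.radians(CY);d=p[:2]-C;print("carrier xy",d@[np.cos(a),np.sin(a)],d@[-np.sin(a),np.cos(a)],p[2],s["force"],s["grip_width"])
```

```text
carrier xy 0.002461279116148184 0.00017401781257189703 0.15293618448346155 [ 1.55183157 -1.22842254 26.75331211] 0.01884556045973888
```

>>> play_rows --moves '[[[0,0,-0.01,0,0,0],[0,0.005,-0.013,0,0,0],[0,0.01,-0.013,0,0,0],[0,0.01,-0.013,0,0,0]]]'

```text
time: 45.25
tcp_pos: [0.4786, 0.1685, 0.1536]
tcp_rot: [-0.004, 0.774, -0.633, 0.003]
force: [19.1, 4.8, -6.5]
grip_width: 0.0188
finger_force: 30.8
```

Run:
```python
from h import *
s=r.read_state();p=s["tcp_pos"]
a=np.radians(CY);d=p[:2]-C;print("carrier xy",d@[np.cos(a),np.sin(a)],d@[-np.sin(a),np.cos(a)],p[2],s["force"],s["grip_width"])
```

```text
carrier xy -0.00020976924221325827 0.00014279957764773735 0.1535775408182774 [19.13343409  4.75577538 -6.52756481] 0.018790054647326766
```

>>> play_rows --moves '[[[0,-0.005,0.002,0,0,0],[0,-0.005,0.002,0,0,0]]]'

```text
time: 45.5
tcp_pos: [0.4787, 0.1685, 0.1535]
tcp_rot: [-0.003, 0.774, -0.633, 0.002]
force: [10.7, 3.3, 2.8]
grip_width: 0.0186
finger_force: 31.7
```

>>> play_rows --moves '[[[0,0,0,0,0,0],[0,0,0,0,0,0],[0,0,0,0,0,0],[0,0,-0.05,0,0,0],[0,0,-0.12,0,0,0],[0,0,-0.2,0,0,0],[0.1,0,-0.22,0,0,0],[0.25,0,-0.22,0,0,0],[0.4,0,-0.22,0,0,0],[0.55,0,-0.22,0,0,0],[0.7,0,-0.22,0,0,0],[0.7,0,-0.22,0,0,0],[0.7,0,-0.22,0,0,0]]]' --gripper 0

```text
time: 47.12
tcp_pos: [0.5303, -0.107, 0.2393]
tcp_rot: [0.0, 0.774, -0.634, -0.001]
force: [0.1, 0.3, 0.6]
grip_width: 0.0427
finger_force: 0.0
```

Run:
```python
from h import *
print(r.read_state()["tcp_pos"])
t=read_camera("top");s=read_camera("scene")
A=cv2.resize(t[165:315,100:280],(720,600),interpolation=cv2.INTER_CUBIC)[:, :, ::-1]
B=cv2.resize(s[180:340,340:532],(720,600),interpolation=cv2.INTER_CUBIC)[:, :, ::-1]
cv2.imwrite("pics/f.png",cv2.resize(np.hstack([A,B]),(800,333)))
for u in(0,):
    g=car(0,0,.155);print("grip upright pred top",proj("top",g),"scene",proj("scene",g))
for n in("top","scene"):
   for o in white(read_camera(n),n,z=.029,roi=(130,180,270,300) if n=="top" else (350,180,515,340)):print(n[0],o[0],o[1],o[2],o[4])
```

```text
[ 0.53031026 -0.10697078  0.23931473]
grip upright pred top [186.00278972 232.57212713] scene [438.68677195 238.38435603]
t [229.  217.9] 453 [0.5296 0.1125] 11.3
t [194.5 219.8] 243 [0.5255 0.1803] 11.3
t [140.5 241.2] 103 [0.4822 0.284 ] 11.9
t [234.5 258.4] 384 [0.4488 0.0999] 0.2
t [203.5 264.2] 391 [0.4373 0.16  ] 10.7
t [169.7 271. ] 408 [0.4237 0.2249] 0.2
s [398.3 250.1] 206 [0.4489 0.1067] 78.7
s [428.3 255.4] 316 [0.4364 0.1609] 9.1
s [464.5 262.1] 342 [0.4224 0.2258] 24.6
s [388.6 289.3] 324 [0.5326 0.1184] 10.7
s [423.7 297.7] 275 [0.5224 0.1806] 9.0
```

View pics/f.png

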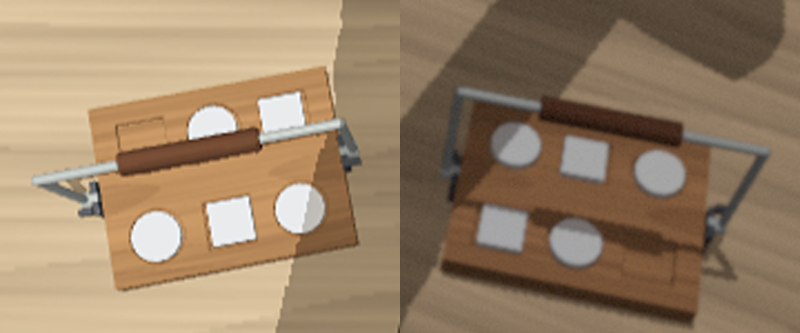

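The final picture shows the handle upright (grip at about 185,233 in top and 441,238 in scene, matching the prediction) and all five pieces flat in their pockets.

```bash
python3 -c "
from station import r
print(r.sign_off())"
```

```text
the job is handed in; nothing more can be done
None
```

I handed the job in: all five test pieces present (three discs, two tiles) lie in pockets of their own shape, and the handle stands upright against its stop and is let go. The jar, bowl and prop were not touched. The hand-in gave no verdict; the result rests on my final camera check.

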